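Swing up the folding order rail, hang the order tags and call service

TASK

Set up the pass: swing the folded order rail up until it snaps open and stays, then take every tag that stands in the wooden block, hook it over the rail at the bare end and slide it along under the keeper rod until its hook sits on the band of its own colour. When all the tags hang at their bands, call service by pressing the bell, and do not disturb the sauce cup or the sachet caddy.

Things in the scene. Friction and masses are not known exactly. Their poses are not given: they have to be found in the camera images.
- order_rail (a joint): hinge of the swinging steel frame of the order rail, rad: 0 = folded flat towards the robot, 1.70 = open, at its stop, 7 degrees past upright. Spring struts pull it over centre: let go below 1.03 rad it drops flat, beyond that it snaps open by itself and stays. The round rail, 140 mm from the hinge line, can be gripped and turns between the fingers; lifting it takes about 6 N.
- stand_hinge (a point): middle of the hinge line of the order rail's stand, 30 mm above the table, fixed. y = along the rail towards its bare end, z up. At joint angle q the rail's axis is at x = -140 cos q, z = +140 sin q mm from here. The dark base plate reaches 60 mm to -x, 45 mm to +x, 205 mm to both sides; 6 mm thick, with ears to 44 mm high at the ends and frame arms at y = -180 and +180 mm.
- rail_load (a point): on the axis of the rail (10 mm round bar), middle of its bare end, 126 mm to +y of the rail's middle; moves with the frame; grip the rail here to lift it. From y = +90 mm to its -y end the rail has a 6 mm keeper rod along it, axes 19 mm apart (above it when open, 11 mm gap): hangers go on only at the bare end, then slide under the keeper; one tag cannot pass another.
- block_top (a point): middle of the top of the wooden tag block (180 x 78 mm, 46 mm high, fixed), x along its row of four slots, y along the slots, z up. Tags stand upright in slots 34 mm deep at x = -63, -21, +21, +63 mm; some slots may be empty.
- bell_plunger (a joint): plunger of the service bell, m: 0 = up, grows to 0.004 fully down; a light spring returns it. Press it fully down (a few N); it rings past 0.003.
- bell_top (a point): top centre of the plunger of the chrome dome bell (85 mm wide, 64 mm high to here, plunger 12 mm across, loose, 160 g, stands on the table and may get pushed about).
- cup: white ramekin with red sauce, 65 mm wide, 37 mm high, bystander; origin under its centre
- sachets: black caddy with sugar sachets, 90 x 64 x 60 mm, bystander; origin under its centre
- band_red (a point): centre of the red band, 20 mm long, on the rail (on its axis), 135 mm to the -y side of the rail's middle; moves with the frame
- tag_red_grip (a point): centre of the grip of the red order tag: plastic block, 12 x 16 x 32 mm (x, y, z), pinch it across y (16 mm). Axes: x from the plate's face to its back, the way the hook reaches, y along the plate (along the rail when hung), z up. Tag about 70 g, 166 mm high in all. None if this tag is not here today.
- tag_red_hook (a point): where the rail's axis lies under the red tag's hook when it hangs, 50 mm below the grip's centre. Hook: strip 14 mm wide, 5 to 9 mm above here, from an upright strip (inner face 8 mm to -x) to a tip that ends 6 mm below here at +x; mouth 16 mm. The red plate, 56 x 64 mm, hangs 36 to 100 mm below here, so the rail must enter from +x between tip and plate, then the hook goes down on it. None if absent.
- band_yellow (a point): centre of the yellow band, 20 mm long, on the rail (on its axis), 70 mm to the -y side of the rail's middle; moves with the frame
- tag_yellow_grip (a point): centre of the grip of the yellow order tag: plastic block, 12 x 16 x 32 mm (x, y, z), pinch it across y (16 mm). Axes: x from the plate's face to its back, the way the hook reaches, y along the plate (along the rail when hung), z up. Tag about 70 g, 166 mm high in all. None if this tag is not here today.
- tag_yellow_hook (a point): where the rail's axis lies under the yellow tag's hook when it hangs, 50 mm below the grip's centre. Hook: strip 14 mm wide, 5 to 9 mm above here, from an upright strip (inner face 8 mm to -x) to a tip that ends 6 mm below here at +x; mouth 16 mm. The yellow plate, 56 x 64 mm, hangs 36 to 100 mm below here, so the rail must enter from +x between tip and plate, then the hook goes down on it. None if absent.
- band_green (a point): centre of the green band, 20 mm long, on the rail (on its axis), 5 mm to the -y side of the rail's middle; moves with the frame
- tag_green_grip (a point): centre of the grip of the green order tag: plastic block, 12 x 16 x 32 mm (x, y, z), pinch it across y (16 mm). Axes: x from the plate's face to its back, the way the hook reaches, y along the plate (along the rail when hung), z up. Tag about 70 g, 166 mm high in all. None if this tag is not here today.
- tag_green_hook (a point): where the rail's axis lies under the green tag's hook when it hangs, 50 mm below the grip's centre. Hook: strip 14 mm wide, 5 to 9 mm above here, from an upright strip (inner face 8 mm to -x) to a tip that ends 6 mm below here at +x; mouth 16 mm. The green plate, 56 x 64 mm, hangs 36 to 100 mm below here, so the rail must enter from +x between tip and plate, then the hook goes down on it. None if absent.
- band_blue (a point): centre of the blue band, 20 mm long, on the rail (on its axis), 60 mm to the +y side of the rail's middle; moves with the frame
- tag_blue_grip (a point): centre of the grip of the blue order tag: plastic block, 12 x 16 x 32 mm (x, y, z), pinch it across y (16 mm). Axes: x from the plate's face to its back, the way the hook reaches, y along the plate (along the rail when hung), z up. Tag about 70 g, 166 mm high in all. None if this tag is not here today.
- tag_blue_hook (a point): where the rail's axis lies under the blue tag's hook when it hangs, 50 mm below the grip's centre. Hook: strip 14 mm wide, 5 to 9 mm above here, from an upright strip (inner face 8 mm to -x) to a tip that ends 6 mm below here at +x; mouth 16 mm. The blue plate, 56 x 64 mm, hangs 36 to 100 mm below here, so the rail must enter from +x between tip and plate, then the hook goes down on it. None if absent.
Mind the look-alikes: they are no part of the job. Leave any turquoise look-alike of the part that bears bell_plunger alone.

How it is judged (in metres and radians):
On the way, in this order (a step that is already met when the one before it is completed fails the run):
1. the order rail is swung up and snapped open (value of joint order_rail above 1.66 rad), for 0.3 s.
2. every tag hangs on the open rail at the band of its own colour (value of joint order_rail above 1.66 rad and distance between tag_red_hook and band_red below 0.012 m and angle between each of tag_red_hook, tag_yellow_hook, tag_green_hook, tag_blue_hook's own z axis and vertical below 0.25 rad and distance between tag_yellow_hook and band_yellow below 0.012 m and distance between tag_green_hook and band_green below 0.012 m and distance between tag_blue_hook and band_blue below 0.012 m), for 0.3 s.
3. the bell is rung (value of joint bell_plunger above 0.003 m), for 0.02 s.
At the end, for the whole second after the job is handed in: The rail stands open (joint over 1.66 rad); every tag present hangs on it, released and at rest, upright within 0.25 rad, its hook point within 12 mm of the centre of the band of its own colour; the bell was pressed (plunger past 3 mm) after that and still stands upright (all of step 2 and linear speed of each of tag_red, tag_yellow, tag_green, tag_blue below 0.05 m/s and angle between bell_top's own z axis and vertical below 0.2 rad); the robot touches nothing.
It fails at once if the sauce cup is shoved more than 30 mm (distance of cup from where it was at the start of the episode above 0.03 m).
It fails at once if the sachet caddy is shoved more than 30 mm (distance of sachets from where it was at the start of the episode above 0.03 m).
Of tag_red, tag_yellow, tag_green, tag_blue only 3 to 4 are there at a start; the rules pass over those that are not, and their reading is None.
At some moment in a run one of bell may be knocked a few centimetres aside while the robot is not near it.
Once in a run the grip may slacken for a moment while it holds something.
It also fails if it takes over 210 s, if anything falls off the work surface, if the arm or the gripper's body presses on something with over 40 N, if the wrist force passes 120 N, or if a joint passes its speed limit or range.

ROBOT

A 6-joint arm with a two-finger parallel gripper is mounted at the origin on a cart in front of the work surface, level with it; the furniture and walls round the work are solid. World frame = base frame: x ahead of the robot, y to its left, z up, the work surface at z = 0. Lengths are in mm, angles in degrees, forces in N, time in s.
With the tool pointing down it reaches from about 350 to 850 mm from the base axis. Payload 8.1 kg.
Tool frame: the origin (TCP) lies between the finger pads; the fingertips stand ahead of it and the grasp point (between the pads) lies 2 mm behind it (nose_length is the z of the fingertips in the tool frame, in mm); z points along the fingers, y is the direction in which the jaws open and shut (so a half turn about z gives the same grasp; the last joint's range is limited). The gripper opens to 85 mm and grips with 20 to 120 N. Pads are 22 mm wide; open, the fingers measure 114 mm over their backs; the gripper's body (76 mm by 85 mm) begins 54 mm behind the grasp point. The pads swing forward as they close: fully open they stand 13 mm farther back than shut.
Start: joints at [60.653, 7.471, 85.268, -0, 87.261, -4.893], TCP at [248.356, 546.191, 248.292] pointing down, gripper open.
Joint ranges: [-169.43, 169.43], [-51.17, 129.36], [1.28, 143.12], [-76.62, 256.62], [0, 156.53], [-152.29, 152.29]. Speed limits (degrees/s): [136.94, 136.94, 159.86, 180, 180, 180].

INTERFACE

Orientations are given as [roll, pitch, yaw] about the fixed x, y, z axes, in that order (R = Rz(yaw) Ry(pitch) Rx(roll)).
In Python, from bench import * gives the robot as it stands.
- The arm moves only by the tool jog_arm, never from a script. Its argument "plan" is a list of rows, each a list of 3 entries, a list of its own where there are three numbers: the turn, a rotation vector about the tool's x, y, z in degrees, then the shift along the tool's x, y, z in m, then the gripper's target within -1 to 1 (fully open at 1, half-way at 0, shut at -1). A call has 1 to 12 rows; each row is the pose to reach, as a shift and turn from the pose commanded when the call began, along the tool's axes at that moment; what a row does not reach only later rows make up. A row lasts 1/8 s, in which the tool goes at most 62.5 mm and 10.7 degrees, less where a joint would pass 70% of its speed; a pose out of reach is approached as far as the arm can. A call with a gripper value outside its range is refused whole. The fingers move at their own pace and stop on an object; "force" is the grip in N (left out, the last holds). Time passes only in rows, so rows that repeat a pose let the fingers close. It gives the time, the measured TCP pose, the force and the opening at its end, in the units of the state.
- sense(): the state, without advancing time (a new reading comes with each control period).
- snapshot(name): name is "scene" or "top" or "wrist"; returns (picture, depth): 400x640x3 uint8, blue, green, red; 400x640 float32, mm along the optical axis (not along the pixel's ray), 0 where there is no reading.
- camera_info(name): a dict with "fov_y" (degrees; the focal length in pixels is half the picture's height over the tangent of half this angle, whatever the lens; pixels are square), "cx", "cy" (the principal point, pixels), "dist_coeffs" ([k1, k2, p1, p2, k3] as OpenCV has them; the pictures are not rectified), "origin" and "orientation" of the camera in the world. Camera axes: x right, y down, z forward; pixel columns grow to the right and rows downward; lengths in mm; the calibration is good to about 2 mm. A picture is of the moment at which its call begins: read the wrist's pose just before it. camera_info takes no time and is no camera call; for the wrist camera it gives the pose at the moment of the call.
- hand_in(): hands the job in, once; it reports no verdict.
The state is a dict: "time": time; "joint_pos": joint angles; "qd": joint speeds; "joint_efforts": joint torques, N m; "tool_pos": TCP position; "tcp_rot": TCP orientation; "ft_force": force on the tool from outside, world axes, zero at the start; "wrist_torque": the same for the moment, N m; "finger_gap": finger opening in mm.
Only numpy, scipy, OpenCV 4.12 (cv2) and the standard library are available. Lean on these libraries where they do the work, as an engineer would, in place of code of your own. Each camera call takes 0.05 s, during which the arm holds its last target.

## Working session

There is one attempt and no reset: what is moved stays moved. The work goes in short steps, Python scripts to look and compute and a tool call to move; the robot and the scene stay as the last step left them, time stands still between calls to the robot, and variables do not carry over. Pictures are saved under pics/ and viewed, and the job is handed in when it is done.

Besides the shell and the picture viewer there is one more tool, called after "Call:" as a command line: name --argument value ..., lists and objects as JSON in quotes. jog_arm: Moves the arm, as the interface text tells. Its arguments: {"type":"object","properties":{"plan":{"type":"array","items":{"type":"array"}},"force":{"type":"number"}},"required":["plan"]}

```bash
mkdir -p pics; ls; python3 - <<'E'
from bench import *
import cv2
print(sense())
for n in ("scene","top","wrist"):
    print(n,camera_info(n))
    p,d=snapshot(n); cv2.imwrite(f"pics/{n}0.png",p)
E
```

```text
pics
{'time': 0.0, 'joint_pos': array([ 6.06525175e+01,  7.51296979e+00,  8.53302463e+01,  3.32810672e-04,
        8.72606468e+01, -4.89389251e+00]), 'qd': array([-0.16982218,  0.03005908,  0.03546456, -0.05471129,  0.11701149,
       -0.11526264]), 'joint_efforts': array([-1.16358565e-04, -5.69381297e+01, -5.00561714e+01, -2.61165369e-04,
        1.43911593e-02,  1.56897352e-05]), 'tool_pos': array([248.10525458, 545.73263913, 247.25741797]), 'tcp_rot': array([-1.79896544e+02, -9.19179995e-03,  1.55546385e+02]), 'ft_force': array([-0.08468107,  0.07231403, -1.71774183]), 'wrist_torque': array([ 0.00997405,  0.04460849, -0.02235559]), 'finger_gap': 85.4156003222385}
scene {'fov_y': 52.86734375892588, 'cx': 315.52360090170663, 'cy': 202.10952961913532, 'dist_coeffs': array([-0.01080823,  0.        ,  0.        ,  0.        ,  0.        ]), 'origin': array([-316.29328091, -625.23025451,  733.85672172]), 'orientation': array([-119.68789461,    0.47146974,  -53.23013435])}
top {'fov_y': 53.19677706625298, 'cx': 315.4848472751543, 'cy': 199.27254153224487, 'dist_coeffs': array([-0.06340851,  0.        ,  0.        ,  0.        ,  0.        ]), 'origin': array([ 359.82530764,   37.63811209, 1315.9153918 ]), 'orientation': array([-169.86095327,    0.19583615,  -89.40863811])}
wrist {'fov_y': 71.49837223450645, 'cx': 320.26230157883543, 'cy': 202.082657814486, 'dist_coeffs': array([0.00224948, 0.        , 0.        , 0.        , 0.        ]), 'origin': array([172.7441777 , 580.35168462, 371.96250128]), 'orientation': array([1.61092220e+02, 5.92462165e-02, 6.55583306e+01])}
```

View pics/scene0.png

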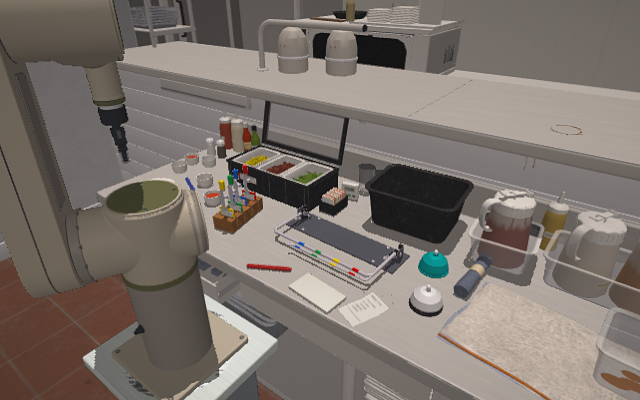

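View pics/top0.png

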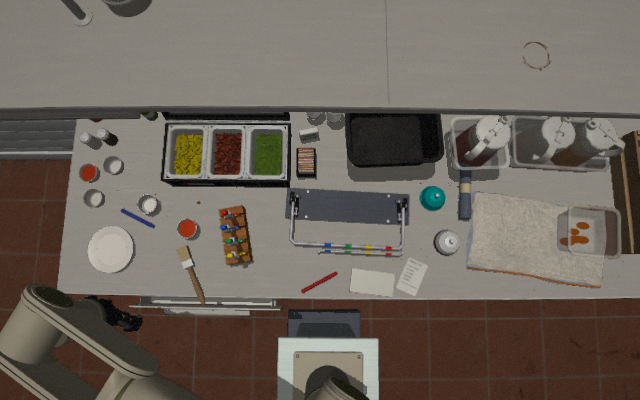

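View pics/wrist0.png

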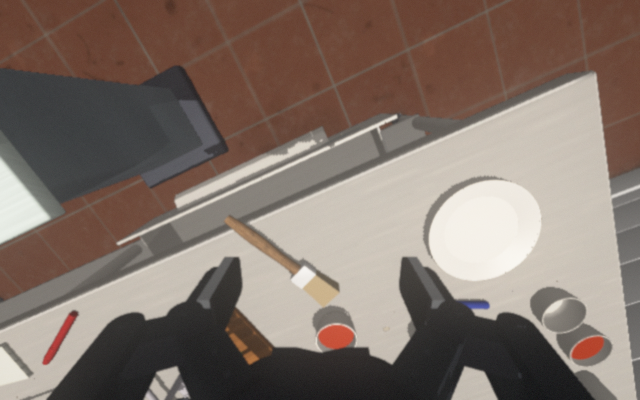

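```bash
cat > h.py <<'E'
from bench import *
import numpy as np, cv2
from scipy.spatial.transform import Rotation as R
def K(ci):
    f=200/np.tan(np.radians(ci["fov_y"]/2)); return np.array([[f,0,ci["cx"]],[0,f,ci["cy"]],[0,0,1.]])
def pose(ci): return R.from_euler('xyz',ci["orientation"],degrees=True).as_matrix(),np.array(ci["origin"])
def cloud(ci,d):
    k=K(ci); vv,uu=np.mgrid[0:400,0:640]
    p=cv2.undistortPoints(np.stack([uu,vv],-1).reshape(-1,1,2).astype(np.float64),k,ci["dist_coeffs"]).reshape(400,640,2)
    c=np.dstack([p*d[...,None],d]); Rm,o=pose(ci); w=c@Rm.T+o; w[d<=0]=np.nan; return w
def proj(ci,P):
    Rm,o=pose(ci); c=(np.atleast_2d(P)-o)@Rm
    return cv2.projectPoints(c.reshape(-1,1,3),np.zeros(3),np.zeros(3),K(ci),ci["dist_coeffs"])[0].reshape(-1,2)
def ray(ci,uv,z):
    q=cv2.undistortPoints(np.array(uv,float).reshape(-1,1,2),K(ci),ci["dist_coeffs"]).reshape(-1,2)
    Rm,o=pose(ci); r=np.c_[q,np.ones(len(q))]@Rm.T; return o+r*((z-o[2])/r[:,2])[:,None]
def shot(n):
    ci=camera_info(n); p,d=snapshot(n); return ci,p,d
E
python3 - <<'E'
from h import *
ci,p,d=shot("top"); w=cloud(ci,d); np.savez("top.npz",p=p,w=w,d=d)
c=p[170:280,140:480]; cv2.imwrite("pics/topc.png",cv2.resize(c,None,fx=2.35,fy=2.35,interpolation=cv2.INTER_CUBIC))
c=p[190:280,205:265]; cv2.imwrite("pics/blk.png",cv2.resize(c,None,fx=6,fy=6,interpolation=cv2.INTER_CUBIC))
for n,(u,v) in dict(bell=(447,240),turq=(432,195),cup=(187,229),sach=(307,162),base=(350,205),railL=(300,244),railR=(398,250),table=(270,250)).items(): print(n,w[v,u].round(1))
ci,p,d=shot("scene"); np.savez("scene.npz",p=p,w=cloud(ci,d))
c=p[150:250,180:300]; cv2.imwrite("pics/sblk.png",cv2.resize(c,None,fx=6,fy=6,interpolation=cv2.INTER_CUBIC))
c=p[190:320,240:470]; cv2.imwrite("pics/srail.png",cv2.resize(c,None,fx=3.4,fy=3.4,interpolation=cv2.INTER_CUBIC))
E
```

```text
bell [ 458.6 -375.5   50.1]
turq [ 605.2 -335.1   43. ]
cup [487.5 461.8  28.8]
sach [706.6  73.   62.1]
base [575.2 -70.1   9.7]
railL [443.1  92.4  34.9]
railR [ 426.9 -221.6   31.5]
table [424.5 191.6   3.6]
```

View pics/topc.png

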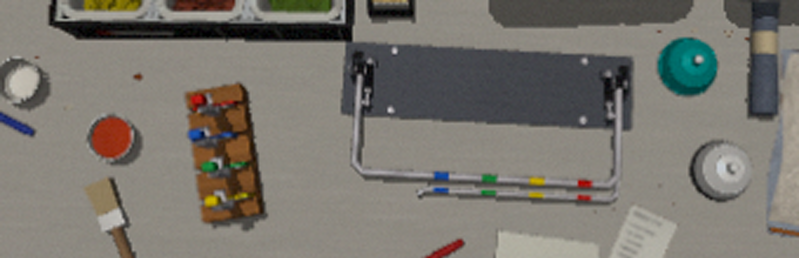

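View pics/blk.png

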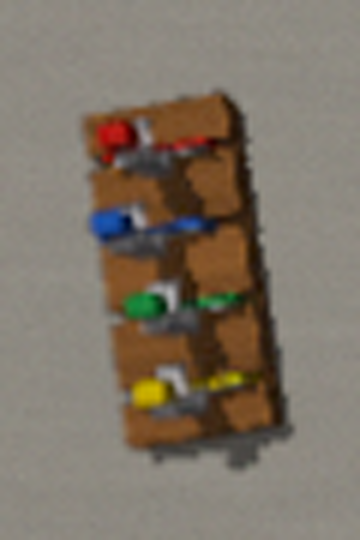

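View pics/sblk.png

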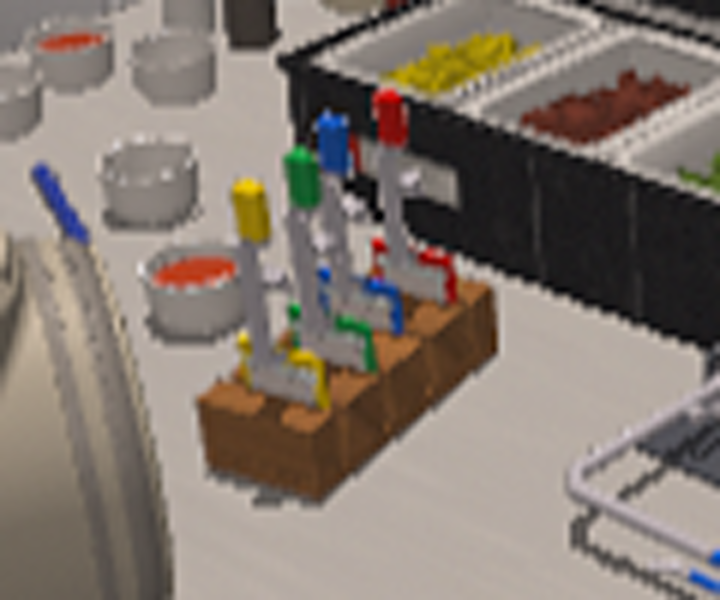

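View pics/srail.png

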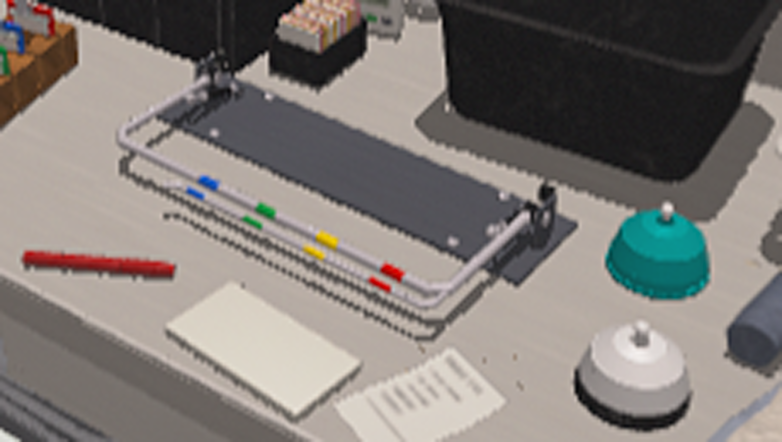

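```bash
cat > col.py <<'E'
from h import *
def blobs(p,mina=3,box=None):
    hsv=cv2.cvtColor(p,cv2.COLOR_BGR2HSV).astype(int); H,S,V=hsv[...,0],hsv[...,1],hsv[...,2]
    m={'red':((H<6)|(H>174)),'yellow':(H>24)&(H<33),'green':(H>50)&(H<80),'blue':(H>104)&(H<122)}
    out={}
    for k,v in m.items():
        a=(v&(S>140)&(V>70)).astype(np.uint8)
        if box: b=np.zeros_like(a); b[box[1]:box[3],box[0]:box[2]]=1; a*=b
        n,l,s,c=cv2.connectedComponentsWithStats(a,connectivity=8)
        out[k]=[(c[i].round(1).tolist(),s[i].tolist()) for i in range(1,n) if s[i,4]>=mina]
    return out
E
python3 - <<'E'
from col import *
for n in("top","scene"):
    z=np.load(n+".npz"); 
    for k,v in blobs(z['p'],3,(200,190,420,262) if n=="top" else (200,160,460,300)).items(): print(n,k,v)
z=np.load("top.npz");w=z['w'];p=z['p']
# base plate
b=(p.max(2)<110)&(abs(w[...,2]-6)<6)&(w[...,0]>480)&(w[...,0]<640)&(abs(w[...,1]+60)<260)
pts=w[b][:,:2].astype(np.float32); print(len(pts),cv2.minAreaRect(pts),w[b][:,2].mean())
# block
b=(abs(w[...,2]-46)<7)&(w[...,0]>350)&(w[...,0]<620)&(w[...,1]>250)&(w[...,1]<420)
pts=w[b][:,:2].astype(np.float32); print(len(pts),cv2.minAreaRect(pts),cv2.boxPoints(cv2.minAreaRect(pts)))
# shelf
print(w[60,300],w[60,500],w[100,300],w[104,400],w[112,300])
E
```

```text
top red [([223.6, 212.4], [221, 210, 6, 7, 27]), ([235.3, 213.6], [231, 213, 9, 2, 11]), ([388.5, 248.0], [386, 247, 6, 3, 18]), ([388.0, 253.5], [386, 253, 5, 2, 10])]
top yellow [([368.2, 246.9], [365, 246, 7, 3, 15]), ([229.6, 254.9], [227, 253, 6, 5, 19]), ([241.9, 253.1], [238, 252, 8, 3, 14]), ([367.5, 252.5], [365, 252, 6, 2, 12])]
top green [([228.1, 240.6], [226, 239, 5, 4, 19]), ([240.5, 239.3], [238, 239, 6, 2, 6]), ([347.5, 245.5], [345, 245, 6, 2, 12]), ([347.3, 251.5], [345, 251, 6, 2, 11])]
top blue [([222.8, 226.8], [220, 225, 6, 5, 19]), ([236.1, 226.7], [234, 226, 5, 2, 7]), ([327.5, 244.5], [325, 243, 6, 4, 16]), ([327.3, 250.5], [325, 250, 6, 2, 11])]
scene red [([244.6, 169.0], [242, 165, 6, 9, 42]), ([279.7, 168.5], [274, 165, 13, 9, 44]), ([291.3, 165.3], [291, 165, 2, 2, 3]), ([271.0, 170.2], [269, 169, 4, 3, 6]), ([238.7, 174.6], [238, 173, 2, 5, 7]), ([242.5, 190.5], [242, 190, 2, 2, 4]), ([253.2, 194.7], [250, 191, 6, 9, 18]), ([268.6, 267.1], [247, 264, 44, 7, 152]), ([355.0, 269.6], [352, 268, 7, 5, 20]), ([351.5, 273.5], [349, 272, 6, 4, 12])]
scene yell
[... 542 characters left out ...]
), ([233.7, 195.3], [233, 195, 2, 2, 3]), ([244.1, 199.5], [241, 197, 6, 8, 15]), ([301.2, 243.5], [299, 242, 5, 4, 13]), ([297.0, 246.5], [295, 246, 5, 2, 6])]
3420 ((554.320556640625, -59.20440673828125), (515.9030151367188, 154.22618103027344), 88.85433959960938) 6.773161571811871
933 ((469.6092529296875, 304.37762451171875), (180.2361602783203, 79.57179260253906), 10.201449394226074) [[373.86935 327.57376]
 [387.9623  249.25992]
 [565.3491  281.1815 ]
 [551.2562  359.49533]]
[900.12138955  86.96543685 360.4097665 ] [ 908.54768383 -440.87407584  363.49224886] [786.15762207  84.69086062 364.22231316] [ 777.87274047 -169.60463742  365.0689395 ] [9.04023614e+02 1.01833767e+02 9.00962068e-01]
```

```bash
python3 - <<'E'
from col import *
from scipy.optimize import least_squares
off=dict(red=-135,yellow=-70,green=-5,blue=60)
obs={'top':dict(red=(388.5,248),yellow=(368.2,246.9),green=(347.5,245.5),blue=(327.5,244.5)),'scene':dict(red=(355,269.6),yellow=(336.2,260),green=(317.5,251.5),blue=(301.2,243.5))}
ci={n:camera_info(n) for n in obs}
def pts(x,names):
    c,s=np.cos(x[2]),np.sin(x[2]); q=x[3]
    return np.array([[x[0]+c*(-140*np.cos(q))-s*off[k],x[1]+s*(-140*np.cos(q))+c*off[k],30+140*np.sin(q)] for k in names])
def f(x,cams):
    r=[]
    for n in cams:
        r.append((proj(ci[n],pts(x,off))-np.array([obs[n][k] for k in off])).ravel())
    return np.concatenate(r)
for cams in (['top'],['scene'],['top','scene']):
    s=least_squares(lambda y:f(np.r_[y,0],cams),[570,-60,0]); print(cams,s.x[:2],np.degrees(s.x[2]),s.cost, s.fun.round(1))
# block
x,y,a=469.6,304.4,np.radians(10.2)
for sgn in (1,):
  for t,k,u in ((63,'red',[(223.6,212.4)]),(21,'blue',[(222.8,226.8)]),(-21,'green',[(228.1,240.6)]),(-63,'yellow',[(229.6,254.9)])):
    P=[x+t*np.cos(a),y+t*np.sin(a)]
    print(k,P, [ray(ci['top'],u,z).round(1)[0] for z in (160,)])
E
```

```text
['top'] [579.74676977 -62.81503659] -2.851209921434655 0.11114714010623361 [-0.2 -0.  -0.2 -0.1  0.3  0.1  0.1 -0.1]
['scene'] [581.00591967 -61.77382004] -2.4010104733821787 0.1966869722929769 [ 0.  -0.2 -0.3  0.2  0.4  0.1 -0.2 -0.1]
['top', 'scene'] [580.24716627 -62.51792082] -2.648231579510405 0.5174614935630639 [-0.2 -0.3 -0.1 -0.3  0.4 -0.   0.1 -0.1 -0.2  0.1 -0.5  0.4  0.3  0.2
 -0.2  0. ]
red [np.float64(531.6043233020623), np.float64(315.55633864013373)] [array([524.7, 313. , 160. ])]
blue [np.float64(490.2681077673541), np.float64(308.1187795467112)] [array([482.3, 313.3, 160. ])]
green [np.float64(448.93189223264596), np.float64(300.68122045328874)] [array([442.3, 295.8, 160. ])]
yellow [np.float64(407.5956766979378), np.float64(293.2436613598662)] [array([401.2, 289.6, 160. ])]
```

```bash
cat >> h.py <<'E'
def Rt(rpy): return R.from_euler('xyz',rpy,degrees=True)
def step(s,pos,yaw=None,rpy=None):
    "turn (deg rotvec) and shift (m) in tool axes from the pose in s to target"
    R0=Rt(s['tcp_rot']); R1=R0 if (yaw is None and rpy is None) else Rt(rpy if rpy is not None else [180,0,yaw])
    t=(R0.inv()*R1).as_rotvec(degrees=True); d=R0.inv().apply(np.array(pos)-s['tool_pos'])/1000
    return t.round(1).tolist(), d.round(4).tolist()
def st():
    s=sense(); print('t',round(s['time'],2),'pos',s['tool_pos'].round(1),'rot',s['tcp_rot'].round(1),'F',s['ft_force'].round(1),'gap',round(s['finger_gap'],1),'q',s['joint_pos'].round(0)); return s
E
python3 - <<'E'
from h import *
s=st(); 
import bench; print([n for n in dir(bench) if not n.startswith('_')])
try: print(nose_length)
except Exception as e: print(e)
print(step(s,[446,70,250],87.4)); print(step(s,[446,70,180],87.4))
E
```

```text
t 0.25 pos [248.2 546.  247.8] rot [-179.9   -0.   155.5] F [-1.  -0.7 -0.4] gap 85.3 q [61.  7. 85.  0. 87. -5.]
['PlanningError', 'camera_info', 'hand_in', 'nose_length', 'sense', 'snapshot']
17.0
([-0.0, 0.0, 68.1], [-0.3771, -0.3514, -0.0019])
([-0.0, 0.0, 68.1], [-0.3771, -0.3513, 0.0681])
```

Call:
jog_arm --plan '[[[0,0,9.0],[-0.047,-0.044,0],1],[[0,0,18],[-0.094,-0.088,0],1],[[0,0,27],[-0.141,-0.132,0],1],[[0,0,36],[-0.188,-0.176,0],1],[[0,0,45],[-0.236,-0.22,0],1],[[0,0,54],[-0.283,-0.264,0],1],[[0,0,62],[-0.33,-0.307,0],1],[[0,0,68.1],[-0.377,-0.351,0],1],[[0,0,68.1],[-0.377,-0.351,0],1],[[0,0,68.1],[-0.377,-0.351,0],1]]'

```text
time: 1.5
tool_pos: [446.3, 70.2, 248.2]
tcp_rot: [-180.0, -0.0, 87.4]
ft_force: [-0.2, 0.4, 0.6]
finger_gap: 85.0
```

```bash
python3 - <<'E'
from col import *
s=st(); ci,p,d=shot("wrist"); print(ci); cv2.imwrite("pics/w1.png",p); np.savez("w1.npz",p=p,w=cloud(ci,d))
for k,v in blobs(p,15).items(): print(k,v)
E
```

```text
t 1.5 pos [446.3  70.2 248.2] rot [-180.    -0.    87.4] F [-0.2  0.4  0.6] gap 85.0 q [  2. -16. 108.   0.  88.   5.]
{'fov_y': 71.49837223450645, 'cx': 320.26230157883543, 'cy': 202.082657814486, 'dist_coeffs': array([0.00224948, 0.        , 0.        , 0.        , 0.        ]), 'origin': array([450.49589766, 153.29036901, 372.81068454]), 'orientation': array([ 1.61175587e+02, -3.87367103e-02, -2.60828915e+00])}
red [([308.7, 340.2], [307, 337, 4, 8, 28]), ([320.8, 341.0], [318, 337, 6, 9, 46])]
yellow [([308.0, 305.7], [307, 301, 3, 10, 29]), ([321.0, 306.5], [319, 302, 5, 10, 50])]
green [([321.3, 268.7], [320, 265, 3, 8, 19])]
blue [([306.5, 225.5], [305, 220, 4, 12, 44]), ([320.6, 225.8], [318, 220, 6, 12, 66])]
```

View pics/w1.png

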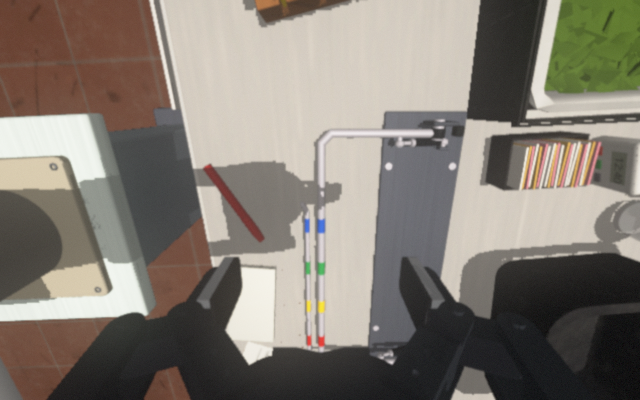

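```bash
python3 - <<'E'
from col import *
from scipy.optimize import least_squares
ci=camera_info("wrist")
print(ray(ci,[(320.8,341),(321,306.5),(321.3,268.7),(320.6,225.8)],30).round(1))
off=dict(red=-135,yellow=-70,green=-5,blue=60)
obs={'top':dict(red=(388.5,248),yellow=(368.2,246.9),green=(347.5,245.5),blue=(327.5,244.5)),'scene':dict(red=(355,269.6),yellow=(336.2,260),green=(317.5,251.5),blue=(301.2,243.5)),'wrist':dict(red=(320.8,341),yellow=(321,306.5),green=(321.2,268.7),blue=(320.6,225.8))}
C={n:camera_info(n) for n in obs}
def f(x,cams):
    c,s=np.cos(x[2]),np.sin(x[2]); P=np.array([[x[0]-c*140-s*o,x[1]-s*140+c*o,30] for o in off.values()])
    return np.concatenate([(proj(C[n],P)-np.array([obs[n][k] for k in off])).ravel() for n in cams])
for cams in (['wrist'],list(obs)):
    s=least_squares(f,[580,-60,0],args=(cams,)); print(cams,s.x[:2],np.degrees(s.x[2]),s.fun.round(1))
x=s.x;c,sn=np.cos(x[2]),np.sin(x[2])
print(x[0]-c*140-sn*126,x[1]-sn*140+c*126)
E
```

```text
[[ 435.9 -192.6   30. ]
 [ 439.  -127.1   30. ]
 [ 442.2  -62.3   30. ]
 [ 444.1    4.    30. ]]
['wrist'] [581.72897591 -62.8179745 ] -2.4188723628166486 [ 0.2 -0.4 -0.1 -0.2 -0.3 -0.2  0.2  0.6]
['top', 'scene', 'wrist'] [581.32668467 -62.6722751 ] -2.51292643192779 [-0.  -0.7  0.1 -0.7  0.5 -0.3  0.3 -0.4  0.2 -0.1 -0.1  0.3  0.7  0.1
  0.1 -0.1 -0.2 -0.6 -0.4 -0.4 -0.6 -0.4 -0.   0.4]
446.985757254731 69.34482690071164
```

Call:
jog_arm --plan '[[[0,0,0],[0,0,0.05],1],[[0,0,0],[0,0.0006,0.1],1],[[0,0,0],[-0.0005,0.0006,0.15],1],[[0,0,0],[-0.0005,0.0006,0.19],0.2],[[0,0,0],[-0.0005,0.0006,0.217],0],[[0,0,0],[-0.0005,0.0006,0.217],-0.5],[[0,0,0],[-0.0005,0.0006,0.217],-1],[[0,0,0],[-0.0005,0.0006,0.217],-1],[[0,0,0],[-0.0005,0.0006,0.217],-1],[[0,0,0],[-0.0005,0.0006,0.217],-1]]' --force 40

```text
time: 2.8
tool_pos: [447.2, 71.1, 32.8]
tcp_rot: [180.0, -0.1, 87.5]
ft_force: [-4.8, 3.6, 2.2]
finger_gap: 8.4
```

```bash
python3 - <<'E'
from h import *
s=st()
# arc: rotate about hinge yaw -2.45; offsets rel to q0=0
ps=np.radians(-2.45); R0=Rt(s['tcp_rot'])
for q in np.linspace(0,1.70,21):
    r=140*np.array([-np.cos(q)+1,0,np.sin(q)]); wv=np.array([r[0]*np.cos(ps),r[0]*np.sin(ps),r[2]])
    print(round(q,2),(R0.inv().apply(wv)/1000).round(4).tolist())
E
```

```text
t 2.8 pos [447.2  71.1  32.8] rot [ 1.80e+02 -1.00e-01  8.75e+01] F [-4.8  3.6  2.2] gap 8.4 q [  2.  -2. 119.   0.  63.   5.]
0.0 [0.0, 0.0, 0.0]
0.08 [0.0, 0.0005, -0.0119]
0.17 [0.0, 0.002, -0.0237]
0.26 [0.0001, 0.0046, -0.0353]
0.34 [0.0001, 0.0081, -0.0467]
0.42 [0.0001, 0.0125, -0.0577]
0.51 [0.0001, 0.0179, -0.0683]
0.6 [0.0001, 0.0241, -0.0785]
0.68 [0.0002, 0.0312, -0.088]
0.76 [0.0002, 0.0391, -0.0969]
0.85 [0.0002, 0.0477, -0.1051]
0.94 [0.0002, 0.057, -0.1126]
1.02 [0.0003, 0.0668, -0.1192]
1.1 [0.0003, 0.0772, -0.125]
1.19 [0.0003, 0.0881, -0.1299]
1.27 [0.0003, 0.0993, -0.1338]
1.36 [0.0004, 0.1108, -0.1368]
1.44 [0.0004, 0.1226, -0.1388]
1.53 [0.0004, 0.1344, -0.1398]
1.61 [0.0004, 0.1463, -0.1397]
1.7 [0.0004, 0.1582, -0.1387]
```

Call:
jog_arm --plan '[[[0,0,0],[0,0.0005,-0.0119],-1],[[0,0,0],[0,0.002,-0.0237],-1],[[0,0,0],[0,0.0046,-0.0353],-1],[[0,0,0],[0,0.0081,-0.0467],-1],[[0,0,0],[0,0.0125,-0.0577],-1],[[0,0,0],[0,0.0179,-0.0683],-1],[[0,0,0],[0,0.0179,-0.0683],-1]]'

```text
time: 3.68
tool_pos: [463.7, 70.4, 100.9]
tcp_rot: [-179.9, -0.1, 87.5]
ft_force: [-8.8, 5.8, -0.4]
finger_gap: 8.6
```

```bash
python3 - <<'E'
from h import *
s=st()
ci,p,d=shot("wrist"); cv2.imwrite("pics/w2.png",p)
ci,p,d=shot("scene"); cv2.imwrite("pics/s2.png",p[140:320,180:460])
E
```

```text
t 3.67 pos [463.7  70.4 100.9] rot [-1.799e+02 -1.000e-01  8.750e+01] F [-8.8  5.8 -0.4] gap 8.6 q [  2.  -6. 115.   0.  71.   5.]
```

View pics/w2.png

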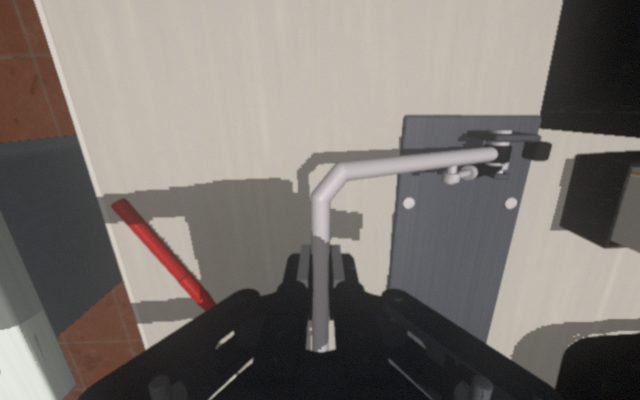

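Call:
jog_arm --plan '[[[0,0,0],[0,0.0062,-0.0102],-1],[[0,0,0],[0,0.0133,-0.0197],-1],[[0,0,0],[0,0.0212,-0.0286],-1],[[0,0,0],[0,0.0298,-0.0368],-1],[[0,0,0],[0,0.0391,-0.0443],-1],[[0,0,0],[0,0.0489,-0.0509],-1],[[0,0,0],[0,0.0593,-0.0567],-1],[[0,0,0],[0,0.0702,-0.0616],-1],[[0,0,0],[0,0.0814,-0.0655],-1],[[0,0,0],[0,0.0929,-0.0685],-1],[[0,0,0],[0,0.1047,-0.0705],-1],[[0,0,0],[0,0.1165,-0.0715],-1]]'

```text
time: 5.28
tool_pos: [582.7, 64.9, 173.0]
tcp_rot: [179.8, -0.1, 87.5]
ft_force: [1.3, 5.3, 3.4]
finger_gap: 8.6
```

Call:
jog_arm --plan '[[[0,0,0],[0,0.0119,0.0001],-1],[[0,0,0],[0,0.0225,0.001],-1],[[0,0,0],[0,0.0225,0.001],-0.6],[[0,0,0],[0,0.0225,0.001],0],[[0,0,0],[0,0.0225,0.001],0],[[0,0,0],[0,0.0225,-0.03],0],[[0,0,0],[0,0.0225,-0.08],0],[[0,0,0],[0,0.0225,-0.1],0],[[0,0,0],[0,0.0225,-0.1],0]]'

```text
time: 6.4
tool_pos: [604.5, 63.0, 273.1]
tcp_rot: [179.8, -0.0, 87.4]
ft_force: [-0.1, 0.5, 0.2]
finger_gap: 42.6
```

```bash
python3 - <<'E'
from h import *
s=st()
ci,p,d=shot("wrist"); cv2.imwrite("pics/w3.png",p)
ci,p,d=shot("scene"); cv2.imwrite("pics/s3.png",cv2.resize(p[120:320,180:460],None,fx=2.8,fy=2.8))
E
```

```text
t 6.4 pos [604.5  63.  273.1] rot [179.8  -0.   87.4] F [-0.1  0.5  0.2] gap 42.6 q [ 1.  8. 82. -0. 90.  4.]
```

View pics/w3.png

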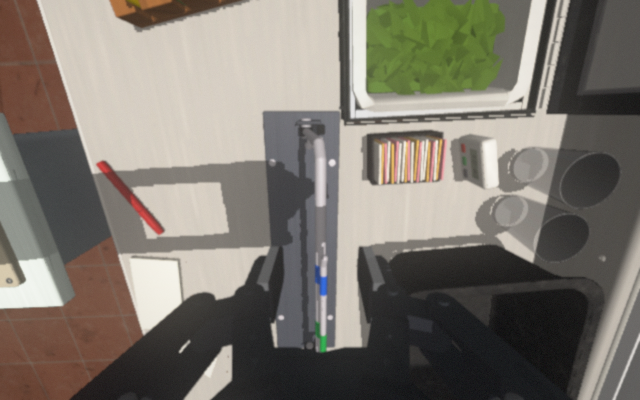

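View pics/s3.png

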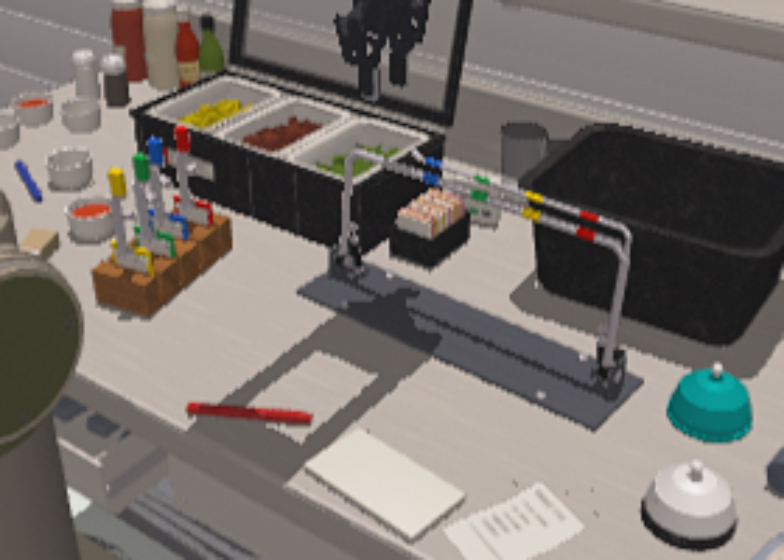

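```bash
python3 - <<'E'
from col import *
for n,box in(("top",(290,150,420,260)),("scene",(310,160,420,220))):
    ci,p,d=shot(n)
    for k,v in blobs(p,3,box).items(): print(n,k,v)
h=np.array([581.5,-62.7]);ps=np.radians(-2.45);c,s_=np.cos(ps),np.sin(ps)
for n in ("top","scene"):
  for k,o in dict(red=-135,yellow=-70,green=-5,blue=60).items():
    print(n,k,proj(camera_info(n),[h[0]+c*18-s_*o,h[1]+s_*18+c*o,168.8]).round(1), proj(camera_info(n),[h[0]+c*20.3-s_*o,h[1]+s_*20.3+c*o,187.7]).round(1))
s=st(); print(step(s,[440,290,290],190.2)); print(step(s,[440,290,290],10.2))
E
```

```text
top red [([398.4, 190.1], [395, 188, 8, 5, 31])]
top yellow [([376.3, 188.7], [373, 187, 7, 5, 27])]
top green [([354.2, 186.5], [351, 186, 7, 2, 13]), ([355.7, 189.3], [355, 189, 2, 2, 3])]
top blue [([329.0, 186.5], [329, 185, 1, 4, 4])]
scene red [([390.0, 196.9], [387, 195, 7, 5, 21]), ([388.9, 203.1], [386, 201, 7, 6, 28])]
scene yellow []
scene green [([351.8, 183.7], [350, 183, 5, 2, 6]), ([350.6, 189.4], [348, 188, 6, 4, 14])]
scene blue [([334.2, 177.4], [332, 176, 6, 4, 16]), ([333.2, 183.4], [331, 181, 5, 5, 17])]
top red [[398.  190.4]] [[399.4 188.3]]
top yellow [[376.  189.3]] [[376.9 187.2]]
top green [[353.8 188.1]] [[354.5 186. ]]
top blue [[331.7 187. ]] [[332.  184.8]]
scene red [[389.1 202.8]] [[390.  196.6]]
scene yellow [[369.5 195.9]] [[370.3 189.8]]
scene green [[351.1 189.4]] [[351.8 183.5]]
scene blue [[333.8 183.3]] [[334.3 177.5]]
t 6.6 pos [602.5  63.  268.5] rot [-179.8    0.    87.4] F [ 0.2  0.7 -1.6] gap 42.6 q [ 1.  8. 82. -0. 90.  4.]
([-0.2, -0.2, -102.8], [0.2195, -0.1726, -0.0209])
([-0.2, 0.2, 77.2], [0.2195, -0.1726, -0.0209])
```

Call:
jog_arm --plan '[[[0,0,-10.5],[0.024,-0.019,-0.01],0.2],[[0,0,-21],[0.048,-0.038,-0.02],0.2],[[0,0,-31.5],[0.072,-0.057,-0.03],0.2],[[0,0,-42],[0.096,-0.076,-0.03],0.2],[[0,0,-52.5],[0.12,-0.095,-0.03],0.2],[[0,0,-63],[0.144,-0.114,-0.03],0.2],[[0,0,-73.5],[0.168,-0.133,-0.03],0.2],[[0,0,-84],[0.192,-0.152,-0.03],0.2],[[0,0,-94],[0.22,-0.173,-0.03],0.2],[[0,0,-102.8],[0.22,-0.173,-0.03],0.2],[[0,0,-102.8],[0.22,-0.173,-0.03],0.2]]'

```text
time: 7.98
tool_pos: [439.8, 290.6, 299.4]
tcp_rot: [-179.9, -0.1, -169.8]
ft_force: [-0.2, -0.3, -0.3]
finger_gap: 51.3
```

```bash
python3 - <<'E'
from col import *
s=st(); ci,p,d=shot("wrist"); cv2.imwrite("pics/w4.png",p); w=cloud(ci,d)
for k,v in blobs(p,15).items():
  for c,b in v:
    u,vv=int(round(c[0])),int(round(c[1])); print(k,c,b,w[vv,u].round(1),ray(ci,[c],162)[0].round(1))
E
```

```text
t 7.97 pos [439.8 290.6 299.4] rot [-1.799e+02 -1.000e-01 -1.698e+02] F [-0.2 -0.3 -0.3] gap 51.3 q [ 28.  -5.  92.  -0.  93. -72.]
red [144.8, 47.0] [101, 27, 88, 40, 841] [325.4  34.3  10.6] [337.5 122.5 162. ]
red [423.5, 220.0] [407, 205, 34, 31, 825] [491.7 462.3  26.9] [446.5 398.4 162. ]
red [309.8, 241.0] [304, 239, 13, 4, 40] [534.6 292.8  74.6] [490.6 288.4 162. ]
red [323.4, 274.8] [316, 263, 16, 23, 278] [520.  307.7 175.4] [528.4 309.8 162. ]
red [582.2, 345.2] [569, 336, 27, 19, 350] [678.5 820.2  25.4] [569.1 634.2 162. ]
yellow [371.4, 346.6] [369, 339, 6, 15, 35] [704.  421.2  74.8] [617.  385.3 162. ]
yellow [417.9, 352.8] [415, 347, 7, 14, 51] [699.  497.2  78.2] [616.3 443.4 162. ]
green [321.6, 203.6] [315, 199, 14, 10, 112] [442.8 292.6 177.1] [447.6 293.1 162. ]
blue [316.1, 213.2] [310, 212, 13, 3, 29] [491.6 293.8  75.2] [458.7 289.5 162. ]
blue [332.0, 242.6] [325, 238, 15, 10, 134] [481.4 309.7 176.7] [488.3 311.6 162. ]
blue [26.1, 291.5] [16, 286, 22, 13, 195] [598.8  -1.1 173.2] [608.8 -13.2 162. ]
blue [9.4, 305.4] [0, 301, 21, 10, 148] [603.7  -3.7 188.5] [631.7 -34.7 162. ]
```

View pics/w4.png

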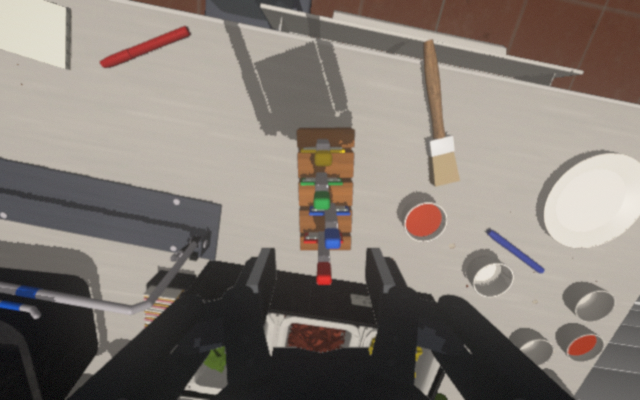

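```bash
python3 - <<'E'
from h import *
ci,p,d=shot("wrist"); w=cloud(ci,d)
hsv=cv2.cvtColor(p,cv2.COLOR_BGR2HSV).astype(int);H,S=hsv[...,0],hsv[...,1]
m={'red':((H<8)|(H>172)),'yellow':(H>18)&(H<36),'green':(H>45)&(H<85),'blue':(H>100)&(H<125)}
x,y,a=469.6,304.4,np.radians(10.2)
for (k,v),t in zip(m.items(),(63,-63,-21,21)):
    q=w[v&(S>100)&(w[...,2]>174)&(w[...,2]<184)&(w[...,1]>200)]
    if len(q)<4: print(k,len(q)); continue
    lo,hi=np.percentile(q,3,0),np.percentile(q,97,0)
    c=(lo+hi)/2; 
    # in block frame
    dx,dy=c[:2]-[x,y]; print(k,len(q),lo.round(1),hi.round(1),c.round(1),'blockframe',round(dx*np.cos(a)+dy*np.sin(a),1),round(-dx*np.sin(a)+dy*np.cos(a),1))
c=p[120:290,270:370]; cv2.imwrite("pics/w4c.png",cv2.resize(c,None,fx=4,fy=3.5,interpolation=cv2.INTER_CUBIC))
# block
b=(abs(w[...,2]-46)<4)&(w[...,0]>350)&(w[...,0]<620)&(w[...,1]>230)&(w[...,1]<380)
print(cv2.minAreaRect(w[b][:,:2].astype(np.float32)))
E
```

```text
red 148 [519.4 302.2 174.3] [530.2 316.2 178. ] [524.8 309.2 176.2] blockframe 55.2 -5.0
yellow 204 [396.  279.1 174.6] [406.9 292.6 177.9] [401.5 285.8 176.3] blockframe -70.4 -6.2
green 166 [437.5 285.  174.9] [447.5 298.7 177.9] [442.5 291.8 176.4] blockframe -28.9 -7.6
blue 150 [476.7 303.  174.3] [486.7 316.6 178.1] [481.7 309.8 176.2] blockframe 12.9 3.2
((472.753173828125, 303.8121032714844), (180.0650634765625, 77.98086547851562), 10.36069393157959)
```

View pics/w4c.png

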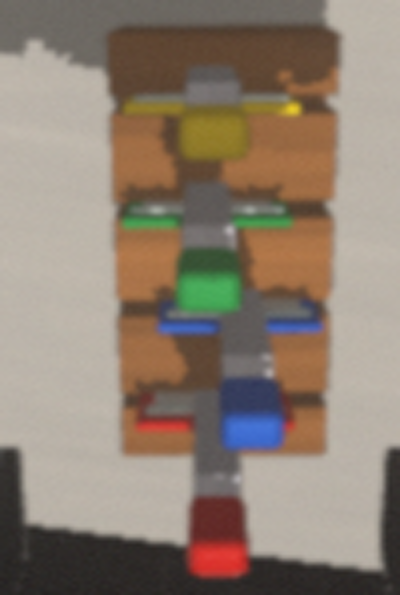

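```bash
python3 - <<'E'
from h import *
ci,p,d=shot("scene"); 
c=p[150:240,205:275]; cv2.imwrite("pics/s5.png",cv2.resize(c,None,fx=8,fy=6.5,interpolation=cv2.INTER_CUBIC))
s=st(); print(step(s,[330,290,260],190.2))
E
```

```text
t 8.12 pos [440.5 290.2 300.3] rot [-1.8e+02 -1.0e-01 -1.7e+02] F [ 0.   0.3 -0.4] gap 51.2 q [ 28.  -5.  92.  -0.  93. -72.]
([-0.0, -0.1, -0.2], [0.1088, 0.0191, 0.0404])
```

View pics/s5.png

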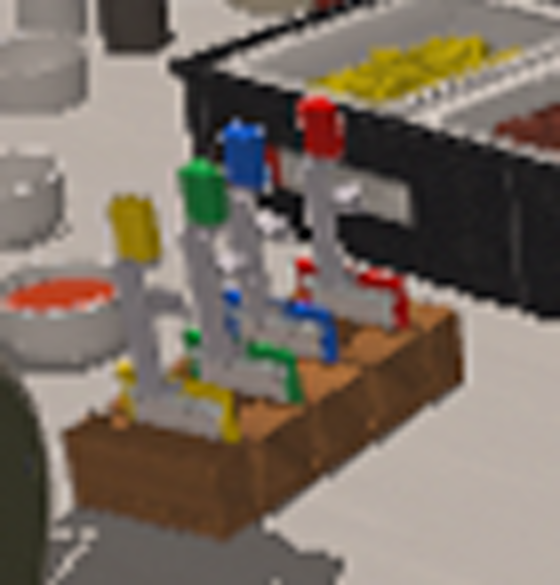

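Call:
jog_arm --plan '[[[0,0,0],[-0.06,0,0],0.2],[[0,0,0],[-0.11,0,0],0.2],[[0,0,0],[-0.16,0,0],0.2],[[0,0,0],[-0.2,0,0],0.2],[[0,0,0],[-0.2,0,0],0.2],[[0,0,0],[-0.2,0,0],0.2]]'

```text
time: 8.88
tool_pos: [637.3, 325.7, 300.4]
tcp_rot: [-180.0, -0.1, -169.9]
ft_force: [0.2, 0.7, -0.3]
finger_gap: 51.6
```

```bash
python3 - <<'E'
from h import *
s=st(); ci,p,d=shot("wrist"); w=cloud(ci,d); np.savez("w5.npz",p=p,w=w); cv2.imwrite("pics/w5.png",p)
uv=proj(ci,[[525,310,176],[482,310,176],[535,310,118]]); print(uv)
u,v=uv[0].astype(int); c=p[max(0,v-60):v+90,max(0,u-80):u+80]; cv2.imwrite("pics/w5c.png",cv2.resize(c,None,fx=4,fy=4,interpolation=cv2.INTER_CUBIC))
E
```

```text
t 8.88 pos [637.3 325.7 300.4] rot [-1.800e+02 -1.000e-01 -1.699e+02] F [ 0.2  0.7 -0.3] gap 51.6 q [ 23.  25.  59.   0.  96. -77.]
[[325.81388303  67.56505314]
 [336.10098997   6.30052154]
 [322.96557856  85.86401482]]
```

View pics/w5c.png

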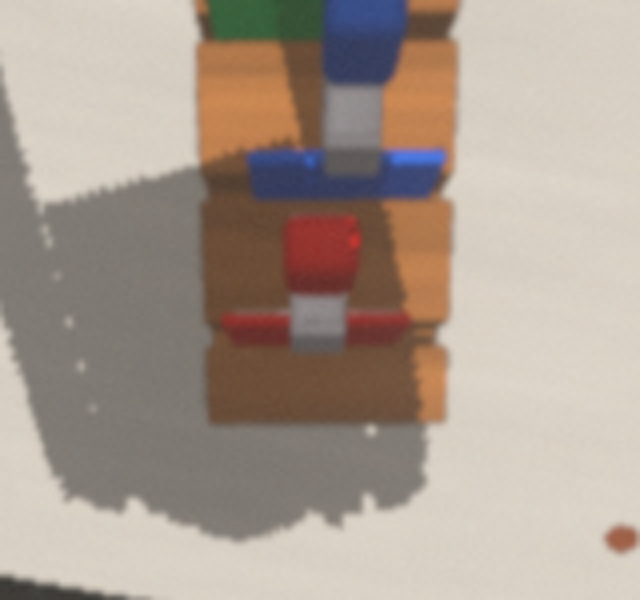

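```bash
python3 - <<'E'
from h import *
z=np.load("w5.npz"); w=z['w'];p=z['p']
u=325
for v in range(58,110,2): print(v,p[v,u],w[v,u].round(1))
E
```

```text
58 [ 57  75 102] [498.5 306.6  44.6]
60 [ 59  70 118] [519.1 308.3 172.1]
62 [ 47  55 144] [521.1 308.6 176. ]
64 [ 49  52 149] [522.7 308.9 177.4]
66 [ 48  53 149] [523.9 309.1 175. ]
68 [ 48  53 147] [525.6 309.4 177.3]
70 [ 48  52 147] [526.8 309.7 175.3]
72 [ 45  50 139] [528.4 309.9 176.5]
74 [ 49  51 128] [530.  310.2 177.7]
76 [ 44  47 108] [531.2 310.5 175. ]
78 [ 43  48 104] [531.9 310.8 166.4]
80 [ 75  76 115] [532.4 311.  154.2]
82 [135 133 143] [531.1 311.4 118.4]
84 [139 138 143] [533.1 311.7 120.1]
86 [133 133 139] [534.9 312.1 119.6]
88 [130 130 136] [536.8 312.4 120.5]
90 [115 115 121] [538.7 312.7 121.5]
92 [91 90 96] [540.4 313.1 118.2]
94 [81 86 96] [542.  313.5 111.4]
96 [ 59  79 108] [541.5 314.5  46.7]
98 [ 59  80 110] [543.7 314.9  44. ]
100 [ 58  81 111] [546.1 315.3  45.6]
102 [ 56  78 110] [548.5 315.8  44.7]
104 [ 56  79 109] [550.9 316.2  45.1]
106 [ 58  79 109] [553.2 316.7  42.9]
108 [ 61  80 108] [555.7 317.1  44.1]
```

```bash
python3 - <<'E'
from h import *
z=np.load("w5.npz"); w=z['w'];p=z['p']
m=(w[...,2]>172)&(w[...,2]<180)&(w[...,1]>280)&(w[...,1]<340)&(w[...,0]>510)&(w[...,0]<540)
q=w[m]; print(cv2.minAreaRect(q[:,:2].astype(np.float32)),np.percentile(q,[3,97],0))
s=st(); print(step(s,[525.2,309.3,230],190.3)); print(step(s,[525.2,309.3,165],190.3))
E
```

```text
((525.4368286132812, 309.4228820800781), (12.83390998840332, 14.762734413146973), 10.142738342285156) [[519.34436907 302.49190259 172.9022101 ]
 [531.77571368 316.57142564 177.94374567]]
t 8.93 pos [637.  325.9 301.3] rot [ 180.    -0.  -169.8] F [ 0.3 -0.2  0.2] gap 51.0 q [ 23.  25.  59.   0.  96. -77.]
([0.0, -0.0, -0.1], [0.113, 0.0034, 0.0713])
([0.0, -0.0, -0.1], [0.1129, 0.0034, 0.1363])
```

Call:
jog_arm --plan '[[[0,0,0],[0.05,0.0015,0.02],0.2],[[0,0,0],[0.1,0.0034,0.04],0.1],[[0,0,0],[0.113,0.0034,0.07],0],[[0,0,0],[0.113,0.0034,0.07],0],[[0,0,0],[0.113,0.0034,0.1],0],[[0,0,0],[0.113,0.0034,0.135],0],[[0,0,0],[0.113,0.0034,0.135],0],[[0,0,0],[0.113,0.0034,0.135],-0.5],[[0,0,0],[0.113,0.0034,0.135],-1],[[0,0,0],[0.113,0.0034,0.135],-1],[[0,0,0],[0.113,0.0034,0.135],-1]]' --force 50

```text
time: 10.3
tool_pos: [527.1, 310.1, 169.2]
tcp_rot: [179.9, 0.3, -169.8]
ft_force: [-0.6, -0.5, 7.2]
finger_gap: 15.2
```

```bash
python3 - <<'E'
from h import *
s=st(); ci,p,d=shot("wrist"); cv2.imwrite("pics/w6.png",p)
E
```

```text
t 10.3 pos [527.1 310.1 169.2] rot [ 179.9    0.3 -169.8] F [-0.6 -0.5  7.2] gap 15.2 q [ 26.  12.  89.  -0.  79. -75.]
```

View pics/w6.png

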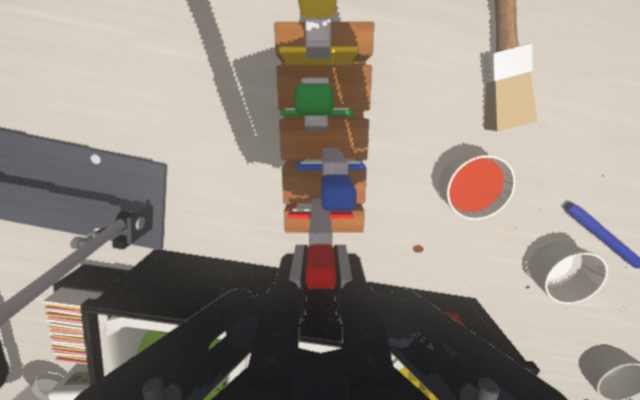

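Call:
jog_arm --plan '[[[0,0,0],[0,0,-0.015],-1],[[0,0,0],[0,0,-0.035],-1],[[0,0,0],[0,0,-0.06],-1],[[0,0,0],[0,0,-0.085],-1],[[0,0,0],[0,0,-0.105],-1],[[0,0,0],[0,0,-0.105],-1],[[0,0,0],[0,0,-0.105],-1]]'

```text
time: 11.22
tool_pos: [525.2, 309.3, 270.3]
tcp_rot: [-180.0, -0.1, -169.8]
ft_force: [0.0, -0.2, -1.0]
finger_gap: 14.8
```

```bash
python3 - <<'E'
from h import *
s=st(); ci,p,d=shot("wrist"); cv2.imwrite("pics/w7.png",p)
ci,p,d=shot("scene"); c=p[90:260,190:330]; cv2.imwrite("pics/s7.png",cv2.resize(c,None,fx=4,fy=3.5,interpolation=cv2.INTER_CUBIC))
E
```

```text
t 11.22 pos [525.2 309.3 270.3] rot [-1.800e+02 -1.000e-01 -1.698e+02] F [ 0.  -0.2 -1. ] gap 14.8 q [ 26.   9.  82.   0.  90. -75.]
```

View pics/s7.png

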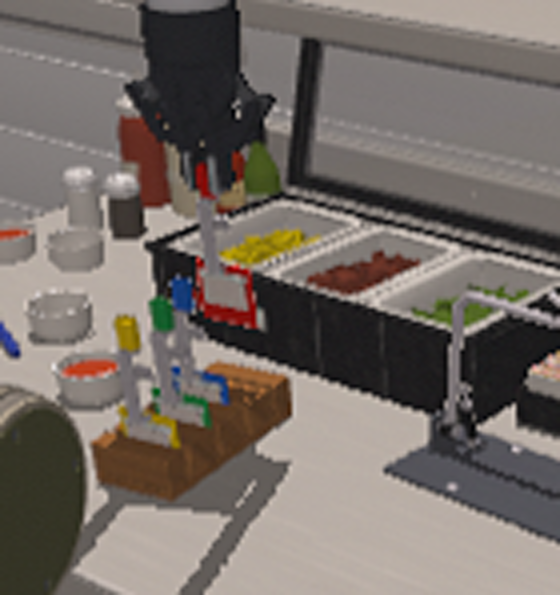

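View pics/w7.png

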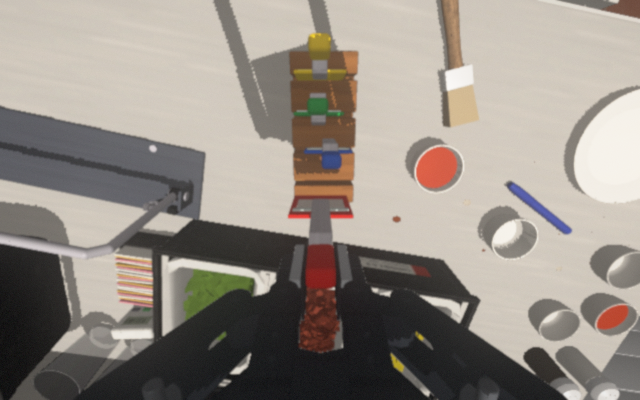

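```bash
python3 - <<'E'
from h import *
s=st(); ci,p,d=shot("wrist"); w=cloud(ci,d)
hsv=cv2.cvtColor(p,cv2.COLOR_BGR2HSV).astype(int);H,S=hsv[...,0],hsv[...,1]
m=((H<8)|(H>172))&(S>120)
for (a,b) in ((190,222),(245,290)):
    mm=np.zeros_like(m); mm[a:b,285:355]=1; q=w[m&mm]; q=q[q[:,2]>100]; print(len(q),np.percentile(q,[3,50,97],0).round(1))
print(step(s,[530,62.4,270],177.55)); 
E
```

```text
t 11.32 pos [524.9 309.1 269.5] rot [-1.800e+02 -1.000e-01 -1.698e+02] F [ 0.1  0.2 -1.4] gap 14.8 q [ 26.   9.  82.   0.  90. -75.]
426 [[523.8 284.  115.4]
 [529.7 310.  170.1]
 [534.3 335.2 176.1]]
1248 [[516.6 301.  250.4]
 [518.6 307.9 273.9]
 [526.9 315.  278. ]]
([-0.1, -0.1, 12.7], [0.0389, -0.2437, -0.0003])
```

Call:
jog_arm --plan '[[[0,0,2.5],[0.006,-0.04,0],-1],[[0,0,5],[0.013,-0.08,0],-1],[[0,0,7.5],[0.02,-0.12,0],-1],[[0,0,10],[0.026,-0.16,0],-1],[[0,0,12.7],[0.033,-0.2,0],-1],[[0,0,12.7],[0.039,-0.225,0],-1],[[0,0,12.7],[0.039,-0.2437,0],-1],[[0,0,12.7],[0.039,-0.2437,0],-1],[[0,0,12.7],[0.039,-0.2437,0],-1]]'

```text
time: 12.5
tool_pos: [530.5, 63.3, 270.8]
tcp_rot: [180.0, -0.0, 177.6]
ft_force: [-0.0, -0.6, -0.4]
finger_gap: 15.1
```

```bash
python3 - <<'E'
from h import *
s=st(); ci,p,d=shot("wrist"); cv2.imwrite("pics/w8.png",p)
w=cloud(ci,d)
hsv=cv2.cvtColor(p,cv2.COLOR_BGR2HSV).astype(int);H,S=hsv[...,0],hsv[...,1]
m=((H<8)|(H>172))&(S>120)
for (a,b) in ((190,222),(245,290)):
    mm=np.zeros_like(m); mm[a:b,285:355]=1; q=w[m&mm]; q=q[q[:,2]>100]; print(len(q),np.percentile(q,[3,50,97],0).round(1))
print(step(s,[530,62.4,247],177.55),step(s,[599.4,62.4,247],177.55)); 
E
```

```text
t 12.5 pos [530.5  63.3 270.8] rot [180.   -0.  177.6] F [-0.  -0.6 -0.4] gap 15.1 q [  1.  -3.  94.   0.  89. -86.]
495 [[532.9  36.6 116.8]
 [535.2  60.8 172.3]
 [537.5  89.5 177.6]]
1218 [[522.6  56.4 251.7]
 [523.9  63.4 275.3]
 [531.9  70.5 279.3]]
([0.0, -0.0, 0.0], [0.0005, -0.0009, 0.0238]) ([0.0, -0.0, 0.0], [-0.0689, 0.002, 0.0238])
```

View pics/w8.png

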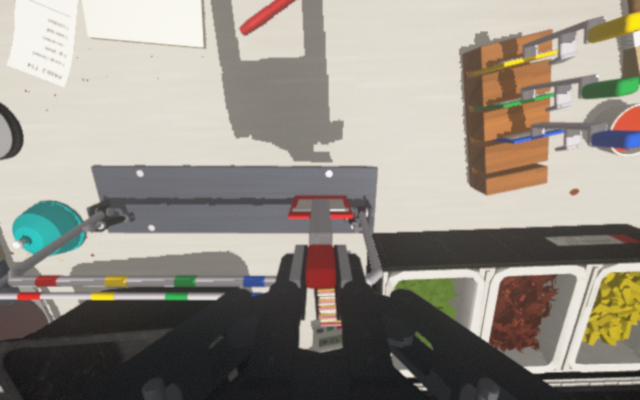

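Call:
jog_arm --plan '[[[0,0,0],[0,-0.0009,0.0125],-1],[[0,0,0],[0,-0.0009,0.0238],-1],[[0,0,0],[-0.015,0,0.0238],-1],[[0,0,0],[-0.03,0.0008,0.0238],-1],[[0,0,0],[-0.045,0.0014,0.0238],-1],[[0,0,0],[-0.058,0.0017,0.0238],-1],[[0,0,0],[-0.069,0.002,0.0238],-1],[[0,0,0],[-0.069,0.002,0.0238],-1],[[0,0,0],[-0.069,0.002,0.0238],-1]]'

```text
time: 13.68
tool_pos: [599.3, 61.7, 247.1]
tcp_rot: [-180.0, -0.0, 177.5]
ft_force: [0.9, -0.2, -1.0]
finger_gap: 15.1
```

```bash
python3 - <<'E'
from h import *
s=st(); ci,p,d=shot("wrist"); cv2.imwrite("pics/w9.png",p[150:350,200:460].repeat(3,0).repeat(3,1))
ci,p,d=shot("scene"); c=p[90:260,270:410]; cv2.imwrite("pics/s9.png",cv2.resize(c,None,fx=4,fy=3.5,interpolation=cv2.INTER_CUBIC))
E
```

```text
t 13.68 pos [599.3  61.7 247.1] rot [-180.    -0.   177.5] F [ 0.9 -0.2 -1. ] gap 15.1 q [  1.   8.  85.  -0.  87. -87.]
```

View pics/s9.png

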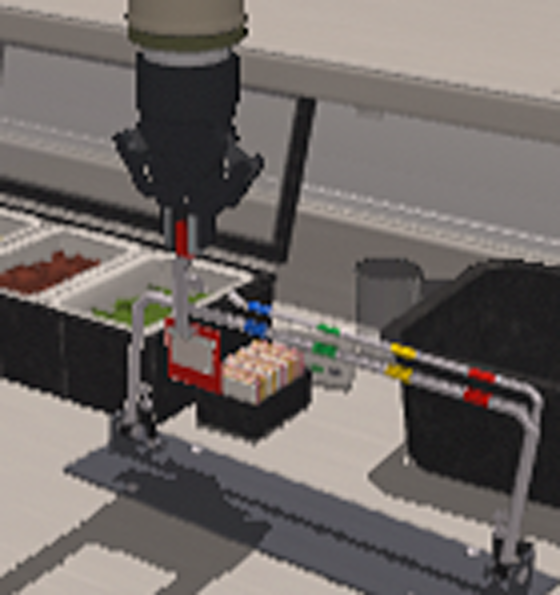

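View pics/w9.png

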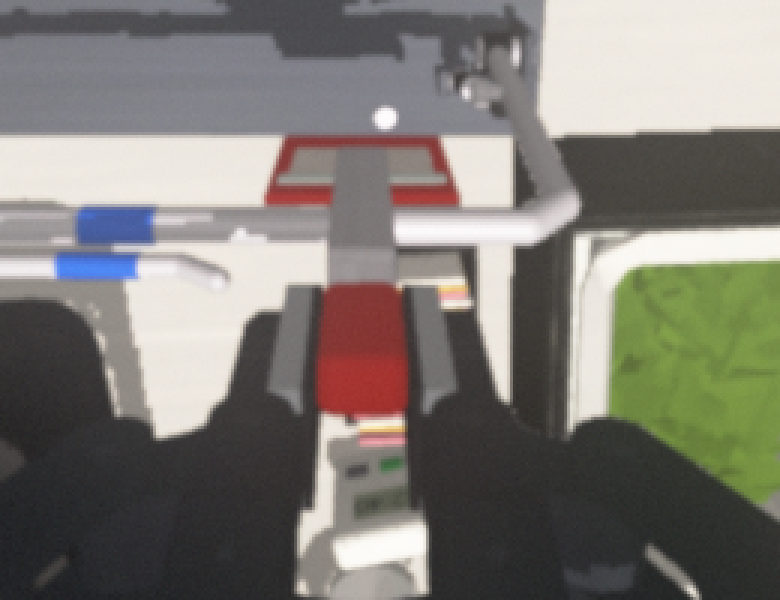

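Call:
jog_arm --plan '[[[0,0,0],[0,0,0.006],-1],[[0,0,0],[0,0,0.011],-1],[[0,0,0],[0,0,0.015],-1],[[0,0,0],[0,0,0.018],-1],[[0,0,0],[0,0,0.018],-1],[[0,0,0],[0,0,0.018],-1]]'

```text
time: 14.52
tool_pos: [599.6, 61.7, 229.5]
tcp_rot: [-180.0, 0.0, 177.5]
ft_force: [-0.2, -0.7, -0.9]
finger_gap: 14.9
```

```bash
python3 - <<'E'
from h import *
s=st(); ci,p,d=shot("wrist"); w=cloud(ci,d); cv2.imwrite("pics/w10.png",p[150:350,200:460].repeat(3,0).repeat(3,1))
for n,vs in (("stem",range(200,250,3)),):
  for v in vs: print(v,p[v,320],w[v,320].round(1),'|',p[v,350],w[v,350].round(1))
E
```

```text
t 14.53 pos [599.6  61.7 229.5] rot [-180.     0.   177.5] F [-0.2 -0.7 -0.9] gap 14.9 q [  1.   8.  86.  -0.  85. -87.]
200 [116 116 122] [589.4  61.9 136.5] | [217 225 231] [6.367e+02 1.001e+02 3.000e-01]
203 [118 117 122] [589.9  61.9 142.9] | [215 223 231] [641.3 100.2  -0.7]
206 [120 118 125] [589.4  61.9 151.4] | [168 177 205] [645.7 100.2  -1. ]
209 [120 118 125] [589.   61.9 159.1] | [105 108 158] [604.6  88.2 120. ]
212 [117 117 122] [588.7  62.  166.1] | [ 65  66 138] [604.2  87.4 128.5]
215 [118 118 123] [588.3  62.  172.9] | [ 60  64 182] [604.5  86.7 134.9]
218 [119 118 124] [588.   62.  179.4] | [154 162 236] [607.3  86.7 134.7]
221 [120 119 124] [587.8  62.  185. ] | [136 141 147] [ 6.675e+02  9.990e+01 -3.000e-01]
224 [120 119 125] [587.5  62.  190.6] | [114 121 125] [ 6.72e+02  9.99e+01 -3.00e-01]
227 [119 118 124] [587.   62.1 196.6] | [ 94  96 100] [672.6  99.    8.4]
230 [119 118 122] [587.4  62.  200. ] | [173 172 179] [601.9  83.1 170.4]
233 [141 140 146] [587.7  62.  203.5] | [229 227 233] [603.4  82.9 172.3]
236 [151 151 156] [588.7  62.  205.6] | [250 250 252] [605.4  82.8 173.2]
239 [146 145 151] [590.9  61.9 205.2] | [232 230 236] [607.8  82.8 173. ]
242 [142 142 152] [592.7  61.8 205.5] | [147 154 160] [678.4  95.6  41.1]
245 [ 61  64 132] [592.7  61.8 209.3] | [138 146 152] [678.5  94.9  48.8]
248 [ 52  54 131] [592.6  61.8 213.1] | [159 167 174] [678.7  94.1  55.9]
```

View pics/w10.png

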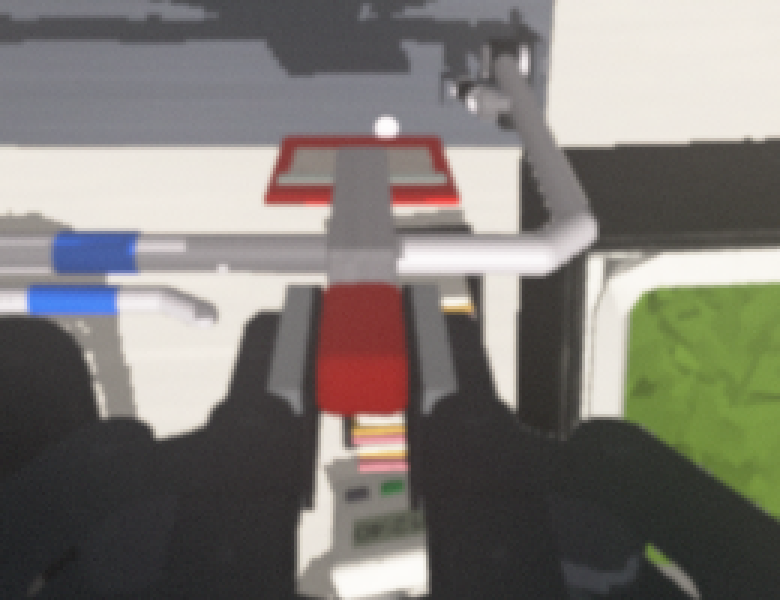

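Call:
jog_arm --plan '[[[0,0,0],[-0.0025,0,0],-1],[[0,0,0],[-0.0025,-0.01,0],-1],[[0,0,0],[-0.0025,-0.02,0],-1],[[0,0,0],[-0.0025,-0.035,0],-1],[[0,0,0],[-0.0025,-0.05,0],-1],[[0,0,0],[-0.0025,-0.07,0],-1],[[0,0,0],[-0.0025,-0.085,0],-1],[[0,0,0],[-0.0025,-0.1,0],-1],[[0,0,0],[-0.0025,-0.1,0],-1]]'

```text
time: 15.7
tool_pos: [597.7, -39.6, 229.3]
tcp_rot: [-180.0, 0.0, 177.5]
ft_force: [-0.2, -0.3, -0.9]
finger_gap: 14.6
```

```bash
python3 - <<'E'
from h import *
s=st(); ci,p,d=shot("wrist"); w=cloud(ci,d); cv2.imwrite("pics/w11.png",p[150:350,200:460].repeat(3,0).repeat(3,1))
E
```

```text
t 15.7 pos [597.7 -39.6 229.3] rot [-180.     0.   177.5] F [-0.2 -0.3 -0.9] gap 14.6 q [ -9.   8.  87.  -0.  85. -96.]
```

View pics/w11.png

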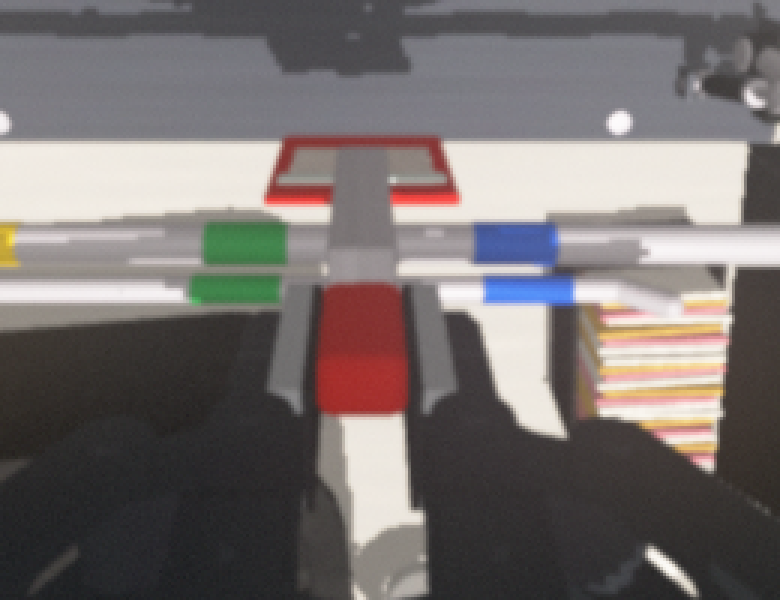

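Call:
jog_arm --plan '[[[0,0,0],[0,-0.015,0],-1],[[0,0,0],[0,-0.035,0],-1],[[0,0,0],[0,-0.055,0],-1],[[0,0,0],[0,-0.075,0],-1],[[0,0,0],[0,-0.095,0],-1],[[0,0,0],[0,-0.115,0],-1],[[0,0,0],[0,-0.135,0],-1],[[0,0,0],[0,-0.15,0],-1],[[0,0,0],[0,-0.16,0],-1],[[0,0,0],[0,-0.16,0],-1],[[0,0,0],[0,-0.16,0.0015],-1]]'

```text
time: 17.12
tool_pos: [591.1, -197.7, 227.9]
tcp_rot: [180.0, 0.0, 177.6]
ft_force: [0.4, -0.8, -1.6]
finger_gap: 14.9
```

```bash
python3 - <<'E'
from h import *
s=st(); ci,p,d=shot("wrist"); w=cloud(ci,d); cv2.imwrite("pics/w12.png",p[150:350,200:460].repeat(3,0).repeat(3,1))
E
```

```text
t 17.12 pos [ 591.1 -197.7  227.9] rot [180.    0.  177.6] F [ 0.4 -0.8 -1.6] gap 14.9 q [ -23.   12.   83.    0.   86. -111.]
```

View pics/w12.png

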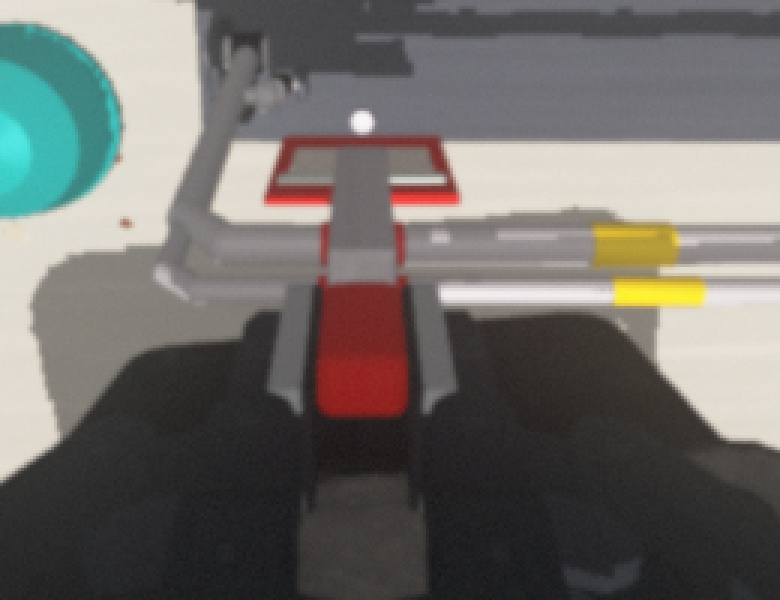

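Call:
jog_arm --plan '[[[0,0,0],[0,0,0.001],-1],[[0,0,0],[0,0,0.001],-0.8],[[0,0,0],[0,0,0.001],-0.6],[[0,0,0],[0,0,0.001],-0.4],[[0,0,0],[0,0,0.001],-0.2],[[0,0,0],[0,0,0.001],-0.2],[[0,0,0],[0,0,-0.02],-0.2],[[0,0,0],[0,0,-0.05],-0.2],[[0,0,0],[0,0,-0.09],-0.2],[[0,0,0],[0,0,-0.11],-0.2],[[0,0,0],[0,0,-0.11],-0.2]]'

```text
time: 18.55
tool_pos: [591.8, -198.5, 340.5]
tcp_rot: [-179.9, 0.2, 177.5]
ft_force: [-0.0, -0.1, 0.0]
finger_gap: 34.4
```

```bash
python3 - <<'E'
from h import *
s=st(); ci,p,d=shot("wrist"); cv2.imwrite("pics/w13.png",p[150:350,200:460].repeat(3,0).repeat(3,1))
ci,p,d=shot("scene"); c=p[110:280,290:430]; cv2.imwrite("pics/s13.png",cv2.resize(c,None,fx=4,fy=3.5,interpolation=cv2.INTER_CUBIC))
print(step(s,[492,309.7,270],190.3)); print(step(s,[408,287,300],190.3))
E
```

```text
t 18.55 pos [ 591.8 -198.5  340.5] rot [-179.9    0.2  177.5] F [-0.  -0.1  0. ] gap 34.4 q [ -23.   10.   73.    0.   97. -111.]
([-0.1, 0.2, -12.8], [0.1218, 0.5036, 0.0692])
([-0.1, 0.2, -12.8], [0.2046, 0.4773, 0.0389])
```

View pics/s13.png

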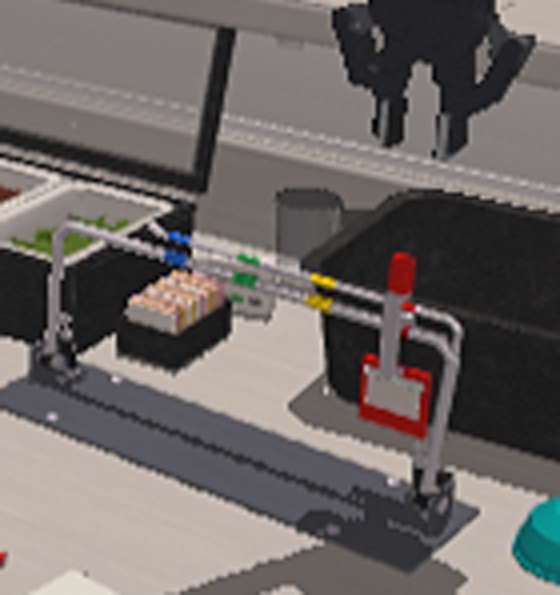

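View pics/w13.png

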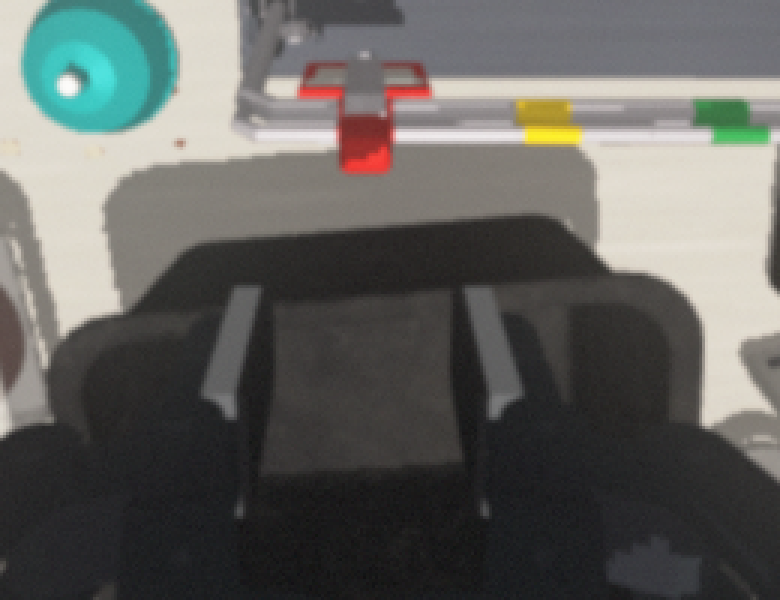

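```bash
python3 - <<'E'
from h import *
s=st(); print(step(s,[401.8,286,260],190.3)); print(step(s,[401.8,286,167],190.3))
E
```

```text
t 18.65 pos [ 590.7 -198.1  336.6] rot [ 1.800e+02 -1.000e-01  1.775e+02] F [ 0.3 -0.1 -0.2] gap 34.0 q [ -23.   10.   73.    0.   97. -111.]
([0.0, -0.1, -12.8], [0.2093, 0.4755, 0.0771])
([0.0, -0.1, -12.8], [0.2092, 0.4754, 0.1701])
```

Call:
jog_arm --plan '[[[0,0,0],[0.021,0.0475,0.01],-0.1],[[0,0,0],[0.042,0.095,0.02],0],[[0,0,-2],[0.063,0.143,0.03],0],[[0,0,-4],[0.084,0.19,0.04],0],[[0,0,-6],[0.105,0.238,0.05],0],[[0,0,-8],[0.126,0.285,0.06],0],[[0,0,-10],[0.146,0.333,0.07],0],[[0,0,-12],[0.167,0.38,0.077],0],[[0,0,-12.8],[0.188,0.428,0.077],0],[[0,0,-12.8],[0.209,0.4755,0.077],0],[[0,0,-12.8],[0.209,0.4755,0.077],0],[[0,0,-12.8],[0.209,0.4755,0.077],0]]'

```text
time: 20.15
tool_pos: [401.8, 285.2, 259.1]
tcp_rot: [-179.9, -0.1, -169.6]
ft_force: [0.9, 0.3, 0.7]
finger_gap: 42.4
```

```bash
cat > grip.py <<'E'
from h import *
import sys
s=st(); ci,p,d=shot("wrist"); w=cloud(ci,d); 
m=(w[...,2]>171)&(w[...,2]<182)&(abs(w[...,0]-float(sys.argv[1]))<18)&(abs(w[...,1]-float(sys.argv[2]))<22)
q=w[m]; print(len(q),cv2.minAreaRect(q[:,:2].astype(np.float32)) if len(q)>5 else '',np.percentile(q,[3,97],0).round(1) if len(q) else '')
cv2.imwrite("pics/%s.png"%sys.argv[3],p)
E
python3 grip.py 402 286 w14
```

```text
t 20.15 pos [401.8 285.2 259.1] rot [-1.799e+02 -1.000e-01 -1.696e+02] F [0.9 0.3 0.7] gap 42.4 q [ 29.  -9. 101.  -0.  89. -71.]
282 ((401.3537902832031, 285.9285888671875), (11.679083824157715, 15.580358505249023), 11.431501388549805) [[395.4 278.5 172.7]
 [406.7 293.1 177.8]]
```

View pics/w14.png

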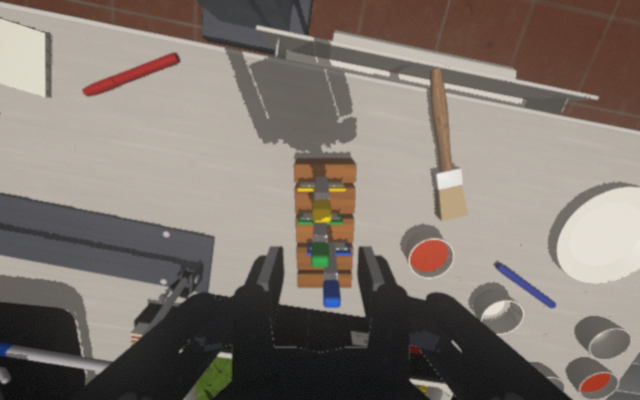

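Call:
jog_arm --plan '[[[0,0,0],[0,0.0005,0.03],0],[[0,0,0],[0,0.0005,0.06],0],[[0,0,0],[0,0.0005,0.092],0],[[0,0,0],[0,0.0005,0.092],0],[[0,0,0],[0,0.0005,0.092],-0.5],[[0,0,0],[0,0.0005,0.092],-1],[[0,0,0],[0,0.0005,0.092],-1],[[0,0,0],[0,0.0005,0.092],-1],[[0,0,0],[0,0.0005,0.08],-1],[[0,0,0],[0,0.0005,0.05],-1]]'

```text
time: 21.45
tool_pos: [401.7, 285.9, 210.4]
tcp_rot: [-179.9, -0.1, -169.6]
ft_force: [-0.1, 0.8, -0.2]
finger_gap: 14.5
```

Call:
jog_arm --plan '[[[0,0,0],[0,0,-0.03],-1],[[0,0,0],[0,0,-0.06],-1],[[0,0,0],[0,0,-0.06],-1],[[0,0,0],[0,0,-0.06],-1]]'

```text
time: 21.95
tool_pos: [402.0, 286.2, 270.2]
tcp_rot: [-180.0, -0.0, -169.6]
ft_force: [-0.6, -0.0, -0.6]
finger_gap: 14.4
```

```bash
cat > held.py <<'E'
from h import *
import sys
s=st(); ci,p,d=shot("wrist"); w=cloud(ci,d); T=s['tool_pos']
hsv=cv2.cvtColor(p,cv2.COLOR_BGR2HSV).astype(int);H,S=hsv[...,0],hsv[...,1]
m={'red':((H<8)|(H>172)),'yellow':(H>18)&(H<36),'green':(H>45)&(H<85),'blue':(H>100)&(H<125)}[sys.argv[1]]&(S>110)
r=w-T; m&=(np.hypot(r[...,0],r[...,1])<45)
for n,a,b in (("plate",-160,-60),("grip",-20,20)):
    q=r[m&(r[...,2]>a)&(r[...,2]<b)]; 
    if len(q): print(n,len(q),np.percentile(q,[3,50,97],0).round(1))
cv2.imwrite("pics/%s.png"%sys.argv[2],p)
for t in sys.argv[3:]:
    x,y,z,yaw=map(float,t.split(',')); print(t,step(s,[x,y,z],yaw))
E
python3 held.py yellow w15 530,62.4,270,177.55
```

```text
t 21.95 pos [402.  286.2 270.2] rot [-180.    -0.  -169.6] F [-0.6 -0.  -0.6] gap 14.4 q [ 29. -10. 100.   0.  90. -71.]
plate 552 [[  -1.   -25.  -158.1]
 [   4.6    4.9 -103.2]
 [   9.8   26.8  -94.8]]
grip 1171 [[ -8.5  -8.2 -18.2]
 [ -6.5  -1.1   3.5]
 [  1.4   6.    7.1]]
530,62.4,270,177.55 ([-0.0, -0.0, 12.8], [-0.0856, -0.2432, 0.0002])
```

View pics/w15.png

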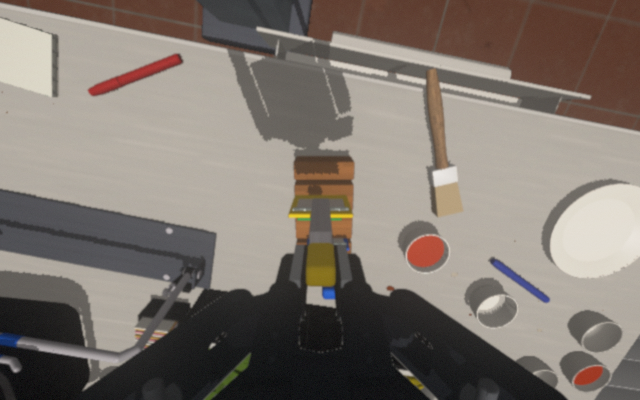

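Call:
jog_arm --plan '[[[0,0,0],[0,-0.03,0],-1],[[0,0,0],[0,-0.065,0],-1],[[0,0,2],[-0.01,-0.1,0],-1],[[0,0,5],[-0.025,-0.14,0],-1],[[0,0,8],[-0.042,-0.18,0],-1],[[0,0,11],[-0.06,-0.22,0],-1],[[0,0,12.8],[-0.0756,-0.2432,0],-1],[[0,0,12.8],[-0.0856,-0.2432,0.01],-1],[[0,0,12.8],[-0.0856,-0.2432,0.022],-1],[[0,0,12.8],[-0.0856,-0.2432,0.022],-1]]'

```text
time: 23.25
tool_pos: [528.5, 63.4, 246.3]
tcp_rot: [-180.0, -0.3, 177.6]
ft_force: [0.4, -0.1, 0.1]
finger_gap: 14.7
```

```bash
python3 held.py yellow w16 530,62.4,248,177.55 601.5,62.4,248,177.55
```

```text
t 23.25 pos [528.5  63.4 246.3] rot [-180.    -0.3  177.6] F [ 0.4 -0.1  0.1] gap 14.7 q [  1.  -3.  96.   0.  87. -86.]
plate 533 [[   2.   -26.8 -154.4]
 [   4.1   -0.5 -102.4]
 [   6.2   26.5  -94.9]]
grip 1183 [[ -8.3  -7.  -18.1]
 [ -6.8   0.1   3.4]
 [  1.4   7.4   7. ]]
530,62.4,248,177.55 ([-0.0, -0.3, 0.1], [-0.0015, -0.0009, -0.0018])
601.5,62.4,248,177.55 ([-0.0, -0.3, 0.1], [-0.073, 0.002, -0.0021])
```

Call:
jog_arm --plan '[[[0,0,0],[-0.018,0,-0.002],-1],[[0,0,0],[-0.036,0.001,-0.002],-1],[[0,0,0],[-0.054,0.0015,-0.002],-1],[[0,0,0],[-0.066,0.002,-0.002],-1],[[0,0,0],[-0.073,0.002,-0.002],-1],[[0,0,0],[-0.073,0.002,-0.002],-1],[[0,0,0],[-0.073,0.002,0.005],-1],[[0,0,0],[-0.073,0.002,0.011],-1],[[0,0,0],[-0.073,0.002,0.015],-1],[[0,0,0],[-0.073,0.002,0.015],-1]]'

```text
time: 24.55
tool_pos: [602.8, 61.3, 233.1]
tcp_rot: [-180.0, -0.1, 177.5]
ft_force: [-0.6, 0.4, -0.2]
finger_gap: 14.6
```

```bash
python3 held.py yellow w17; python3 - <<'E'
import cv2
p=cv2.imread("pics/w17.png"); cv2.imwrite("pics/w17c.png",p[150:350,200:460].repeat(3,0).repeat(3,1))
E
```

```text
t 24.55 pos [602.8  61.3 233.1] rot [-1.800e+02 -1.000e-01  1.775e+02] F [-0.6  0.4 -0.2] gap 14.6 q [  1.   9.  85.   0.  86. -87.]
plate 511 [[   2.3  -26.4 -154.5]
 [   4.5    3.6 -101.6]
 [   6.7   25.9  -94.8]]
grip 1176 [[ -8.2  -7.  -18.3]
 [ -6.8   0.1   3.4]
 [  1.5   7.3   6.9]]
```

View pics/w17c.png

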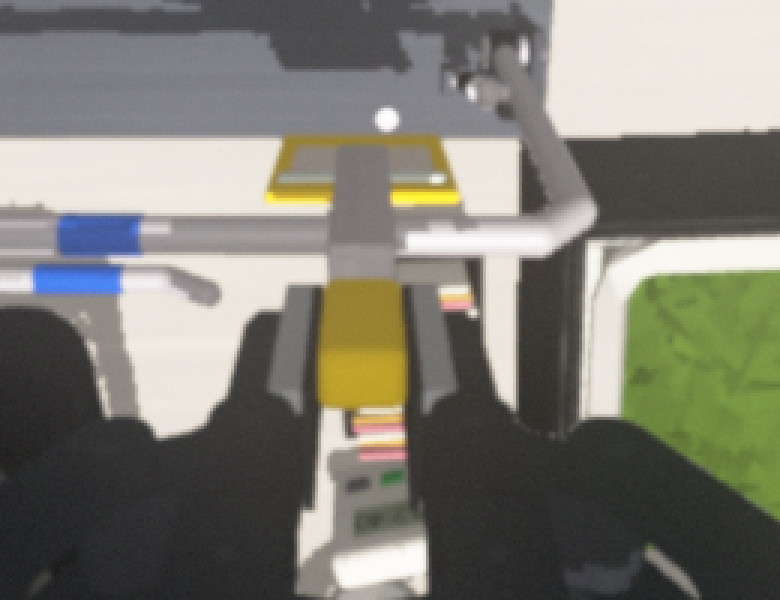

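Call:
jog_arm --plan '[[[0,0,0],[0.0008,0,0.0025],-1],[[0,0,0],[0.0008,-0.01,0.0025],-1],[[0,0,0],[0.0008,-0.025,0.0025],-1],[[0,0,0],[0.0008,-0.042,0.0025],-1],[[0,0,0],[0.0008,-0.06,0.0025],-1],[[0,0,0],[0.0008,-0.08,0.0025],-1],[[0,0,0],[0.0008,-0.1,0.0025],-1],[[0,0,0],[0.0008,-0.12,0.0025],-1],[[0,0,0],[0.0008,-0.14,0.0025],-1],[[0,0,0],[0.0008,-0.16,0.0025],-1],[[0,0,0],[0.0008,-0.18,0.0025],-1],[[0,0,0],[0.0008,-0.195,0.0025],-1]]'

```text
time: 26.1
tool_pos: [594.0, -134.8, 231.2]
tcp_rot: [-180.0, -0.0, 177.5]
ft_force: [-0.7, 0.4, 0.0]
finger_gap: 14.9
```

Call:
jog_arm --plan '[[[0,0,0],[0,0,0],-1],[[0,0,0],[0,0,0.002],-1]]'

```text
time: 26.35
tool_pos: [594.3, -133.1, 229.4]
tcp_rot: [180.0, 0.0, 177.6]
ft_force: [0.8, -0.4, -0.9]
finger_gap: 15.0
```

```bash
python3 held.py yellow w18; python3 - <<'E'
import cv2
p=cv2.imread("pics/w18.png"); cv2.imwrite("pics/w18c.png",p[150:350,200:460].repeat(3,0).repeat(3,1))
E
```

```text
t 26.35 pos [ 594.3 -133.1  229.4] rot [180.    0.  177.6] F [ 0.8 -0.4 -0.9] gap 15.0 q [ -17.    9.   85.    0.   85. -105.]
plate 579 [[   2.3  -26.3 -158. ]
 [   4.8    0.5 -103.6]
 [   6.8   25.9  -94.7]]
grip 1211 [[ -8.3  -7.  -18. ]
 [ -6.8   0.1   3.7]
 [  2.    7.4   7.1]]
```

View pics/w18c.png

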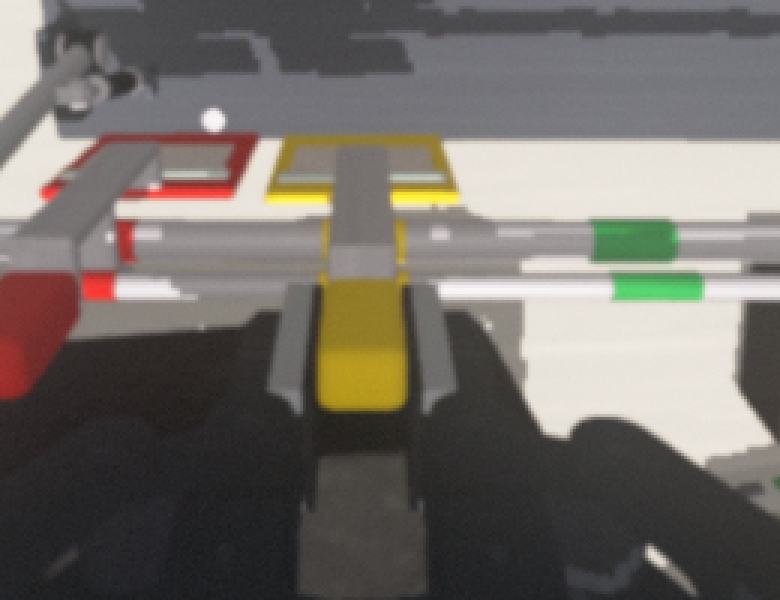

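Call:
jog_arm --plan '[[[0,0,0],[0,0,0.0012],-1],[[0,0,0],[0,0,0.0012],-0.8],[[0,0,0],[0,0,0.0012],-0.6],[[0,0,0],[0,0,0.0012],-0.4],[[0,0,0],[0,0,0.0012],-0.25],[[0,0,0],[0,0,0.0012],-0.25],[[0,0,0],[0,0,-0.02],-0.25],[[0,0,0],[0,0,-0.05],-0.25],[[0,0,0],[0,0,-0.09],-0.25],[[0,0,0],[0,0,-0.11],-0.25],[[0,0,0],[0,0,-0.11],-0.25]]'

```text
time: 27.78
tool_pos: [594.9, -133.7, 341.0]
tcp_rot: [-180.0, 0.2, 177.5]
ft_force: [0.1, -0.2, -0.7]
finger_gap: 31.9
```

```bash
python3 - <<'E'
from h import *
s=st(); ci,p,d=shot("wrist"); cv2.imwrite("pics/w19.png",p[150:350,200:460].repeat(3,0).repeat(3,1))
print(step(s,[442.8,291.8,262],190.3))
E
```

```text
t 27.77 pos [ 594.9 -133.7  341. ] rot [-180.     0.2  177.5] F [ 0.1 -0.2 -0.7] gap 31.9 q [ -17.    8.   75.   -0.   97. -105.]
([-0.1, 0.2, -12.8], [0.1704, 0.4187, 0.0781])
```

View pics/w19.png

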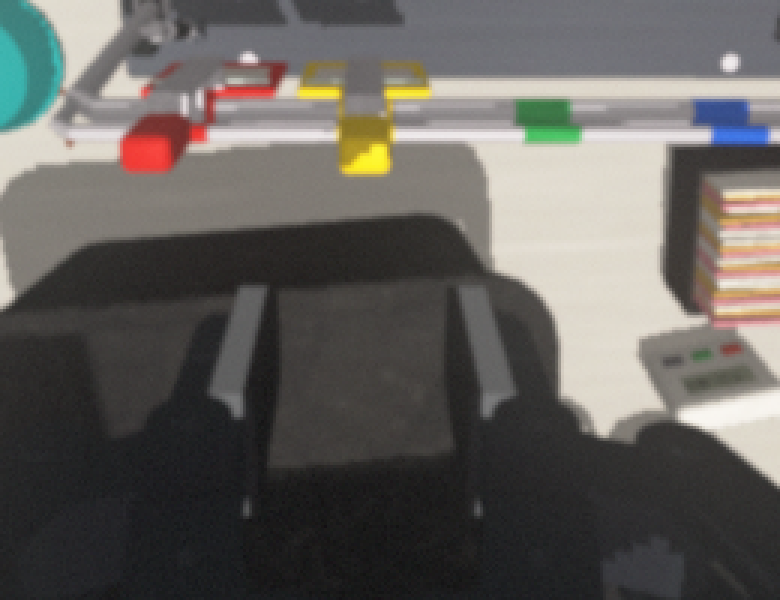

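Call:
jog_arm --plan '[[[0,0,0],[0.017,0.042,0.005],-0.1],[[0,0,0],[0.034,0.084,0.015],0],[[0,0,-2],[0.051,0.126,0.025],0],[[0,0,-4],[0.068,0.168,0.035],0],[[0,0,-6],[0.085,0.21,0.045],0],[[0,0,-8],[0.102,0.251,0.055],0],[[0,0,-10],[0.119,0.293,0.065],0],[[0,0,-12],[0.136,0.335,0.075],0],[[0,0,-12.8],[0.153,0.377,0.076],0],[[0,0,-12.8],[0.1704,0.4187,0.076],0],[[0,0,-12.8],[0.1704,0.4187,0.076],0],[[0,0,-12.8],[0.1704,0.4187,0.076],0]]'

```text
time: 29.32
tool_pos: [441.2, 291.5, 261.5]
tcp_rot: [-179.9, -0.1, -169.6]
ft_force: [-0.3, -0.3, 0.2]
finger_gap: 42.8
```

```bash
python3 grip.py 443 292 w20
```

```text
t 29.32 pos [441.2 291.5 261.5] rot [-1.799e+02 -1.000e-01 -1.696e+02] F [-0.3 -0.3  0.2] gap 42.8 q [ 28.  -4.  95.  -0.  89. -72.]
268 ((442.7563781738281, 292.1300964355469), (11.45598316192627, 14.994997024536133), 11.739376068115234) [[437.1 285.  172.3]
 [447.9 299.2 177.8]]
```

View pics/w20.png

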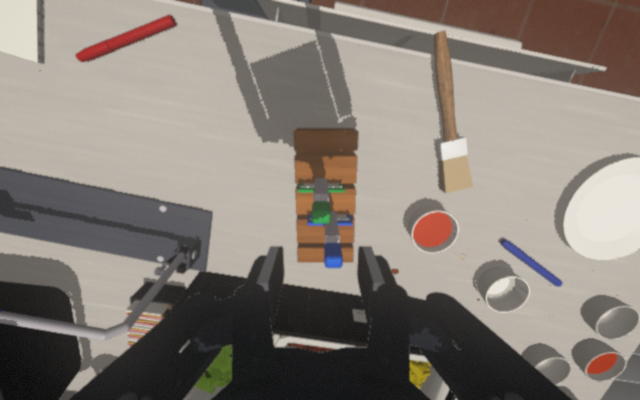

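Call:
jog_arm --plan '[[[0,0,0],[-0.001,0.0008,0.03],0],[[0,0,0],[-0.001,0.0008,0.06],0],[[0,0,0],[-0.001,0.0008,0.094],0],[[0,0,0],[-0.001,0.0008,0.094],0],[[0,0,0],[-0.001,0.0008,0.094],-0.5],[[0,0,0],[-0.001,0.0008,0.094],-1],[[0,0,0],[-0.001,0.0008,0.094],-1],[[0,0,0],[-0.001,0.0008,0.094],-1],[[0,0,0],[-0.001,0.0008,0.082],-1],[[0,0,0],[-0.001,0.0008,0.05],-1],[[0,0,0],[-0.001,0.0008,0.02],-1],[[0,0,0],[-0.001,0.0008,-0.01],-1]]'

```text
time: 30.88
tool_pos: [442.4, 293.2, 275.0]
tcp_rot: [180.0, 0.0, -169.6]
ft_force: [0.1, 0.3, -0.7]
finger_gap: 15.0
```

Call:
jog_arm --plan '[[[0,0,0],[0,0,0],-1],[[0,0,0],[0,0,0],-1]]'

```text
time: 31.12
tool_pos: [442.3, 293.1, 272.7]
tcp_rot: [-180.0, -0.0, -169.6]
ft_force: [-0.0, -0.3, -0.6]
finger_gap: 14.9
```

```bash
python3 held.py green w21 530,62.4,270,177.55
```

```text
t 31.12 pos [442.3 293.1 272.7] rot [-180.    -0.  -169.6] F [-0.  -0.3 -0.6] gap 14.9 q [ 28.  -4.  94.   0.  90. -72.]
plate 178 [[  0.1 -24.6 -99.2]
 [  6.1  -8.6 -96.7]
 [ 10.4  25.5 -95.4]]
grip 815 [[ -7.3  -7.3 -11.9]
 [ -4.5  -0.9   4.7]
 [  3.1   5.8   6.4]]
530,62.4,270,177.55 ([-0.0, -0.0, 12.8], [-0.0448, -0.2427, 0.0027])
```

View pics/w21.png

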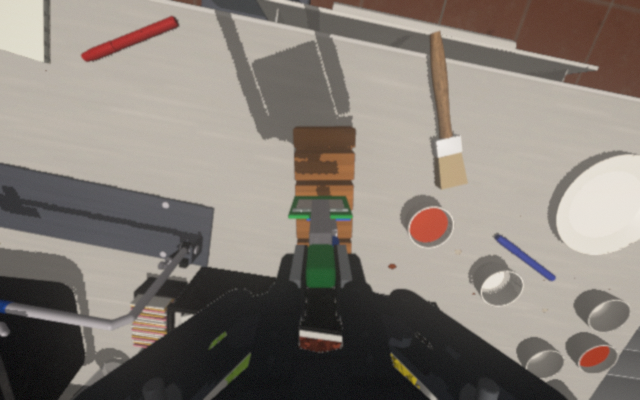

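Call:
jog_arm --plan '[[[0,0,0],[0,-0.03,0],-1],[[0,0,0],[0,-0.065,0],-1],[[0,0,2],[0,-0.1,0],-1],[[0,0,5],[-0.01,-0.14,0],-1],[[0,0,8],[-0.02,-0.18,0],-1],[[0,0,11],[-0.03,-0.22,0],-1],[[0,0,12.8],[-0.04,-0.2432,0],-1],[[0,0,12.8],[-0.0448,-0.2432,0.012],-1],[[0,0,12.8],[-0.0448,-0.2432,0.0245],-1],[[0,0,12.8],[-0.0448,-0.2432,0.0245],-1]]'

```text
time: 32.42
tool_pos: [528.7, 62.8, 246.2]
tcp_rot: [-180.0, -0.3, 177.6]
ft_force: [-0.6, -0.4, 0.1]
finger_gap: 15.0
```

```bash
python3 held.py green w22 601.8,62.4,248,177.55
```

```text
t 32.42 pos [528.7  62.8 246.2] rot [-180.    -0.3  177.6] F [-0.6 -0.4  0.1] gap 15.0 q [  1.  -3.  96.   0.  87. -86.]
plate 276 [[   3.1  -26.7 -141.8]
 [   4.8  -10.7  -97. ]
 [   7.7   25.7  -95.2]]
grip 1057 [[ -7.   -6.5 -17.8]
 [ -5.7   0.1   3. ]
 [  2.1   6.8   6.4]]
601.8,62.4,248,177.55 ([-0.0, -0.3, 0.1], [-0.073, 0.0026, -0.0021])
```

Call:
jog_arm --plan '[[[0,0,0],[-0.018,0,-0.002],-1],[[0,0,0],[-0.036,0.001,-0.002],-1],[[0,0,0],[-0.054,0.0015,-0.002],-1],[[0,0,0],[-0.066,0.0022,-0.002],-1],[[0,0,0],[-0.0715,0.0026,-0.002],-1],[[0,0,0],[-0.0715,0.0026,-0.002],-1],[[0,0,0],[-0.0715,0.0026,0.005],-1],[[0,0,0],[-0.0715,0.0026,0.011],-1],[[0,0,0],[-0.0715,0.0026,0.0165],-1],[[0,0,0],[-0.0715,0.0026,0.0165],-1],[[0,0,0],[-0.0715,0.0026,0.0165],-1]]'

```text
time: 33.85
tool_pos: [601.9, 61.5, 232.4]
tcp_rot: [180.0, 0.0, 177.5]
ft_force: [0.7, 0.7, -0.6]
finger_gap: 14.7
```

```bash
python3 held.py green w23; python3 - <<'E'
import cv2
p=cv2.imread("pics/w23.png"); cv2.imwrite("pics/w23c.png",p[150:350,200:460].repeat(3,0).repeat(3,1))
E
```

```text
t 33.85 pos [601.9  61.5 232.4] rot [180.    0.  177.5] F [ 0.7  0.7 -0.6] gap 14.7 q [  1.   9.  86.   0.  86. -87.]
plate 177 [[   3.6  -26.2 -102.5]
 [   5.3   -4.8  -96.8]
 [   7.3   25.1  -95.3]]
grip 706 [[ -7.   -6.2 -11.7]
 [ -4.6   0.5   4.7]
 [  2.    6.5   6.3]]
```

View pics/w23c.png

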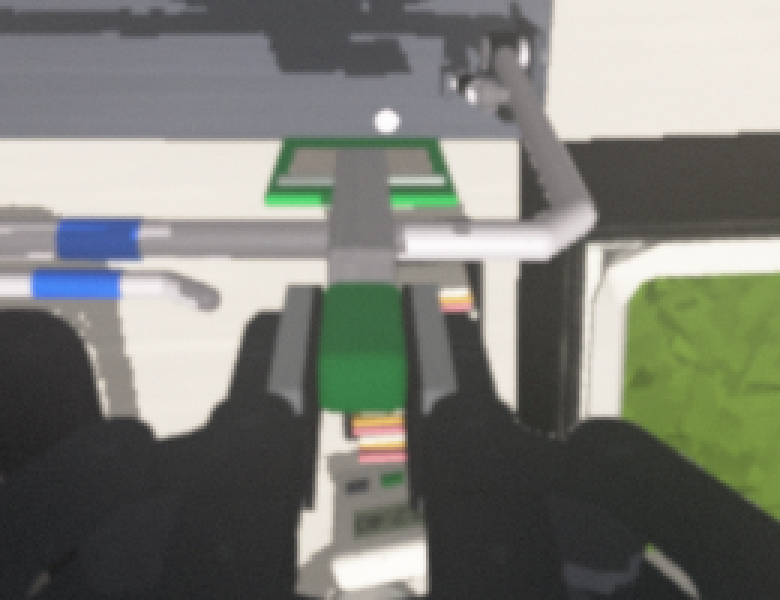

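Call:
jog_arm --plan '[[[0,0,0],[0,0,0.0012],-1],[[0,0,0],[0,-0.01,0.0012],-1],[[0,0,0],[0,-0.025,0.0012],-1],[[0,0,0],[0,-0.042,0.0012],-1],[[0,0,0],[0,-0.06,0.0012],-1],[[0,0,0],[0,-0.08,0.0012],-1],[[0,0,0],[0,-0.1,0.0012],-1],[[0,0,0],[0,-0.118,0.0012],-1],[[0,0,0],[0,-0.13,0.0012],-1],[[0,0,0],[0,-0.13,0.0012],-1],[[0,0,0],[0,-0.13,0.003],-1]]'

```text
time: 35.28
tool_pos: [596.5, -68.0, 229.4]
tcp_rot: [180.0, 0.0, 177.6]
ft_force: [-0.1, 0.9, -0.8]
finger_gap: 14.3
```

```bash
python3 held.py green w24; python3 - <<'E'
import cv2
p=cv2.imread("pics/w24.png"); cv2.imwrite("pics/w24c.png",p[150:350,200:460].repeat(3,0).repeat(3,1))
E
```

```text
t 35.27 pos [596.5 -68.  229.4] rot [180.    0.  177.6] F [-0.1  0.9 -0.8] gap 14.3 q [-11.   8.  87.   0.  85. -99.]
plate 234 [[   3.5  -26.  -154.1]
 [   5.3  -11.1  -97.4]
 [   7.2   24.5  -95.2]]
grip 1041 [[ -7.   -6.5 -17.8]
 [ -5.7  -0.2   3.4]
 [  2.7   6.5   6.3]]
```

View pics/w24c.png

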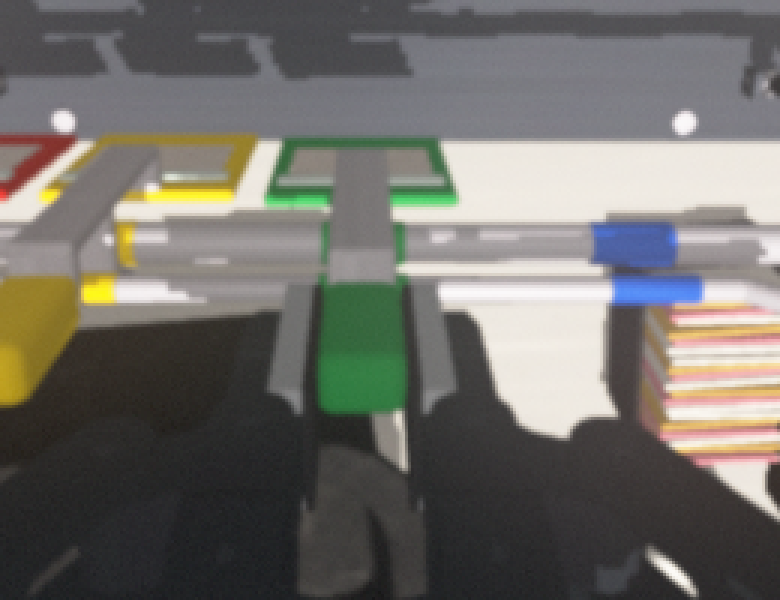

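Call:
jog_arm --plan '[[[0,0,0],[0,0,0.0012],-1],[[0,0,0],[0,0,0.0012],-0.8],[[0,0,0],[0,0,0.0012],-0.6],[[0,0,0],[0,0,0.0012],-0.4],[[0,0,0],[0,0,0.0012],-0.25],[[0,0,0],[0,0,0.0012],-0.25],[[0,0,0],[0,0,-0.02],-0.25],[[0,0,0],[0,0,-0.05],-0.25],[[0,0,0],[0,0,-0.09],-0.25],[[0,0,0],[0,0,-0.11],-0.25],[[0,0,0],[0,0,-0.11],-0.25]]'

```text
time: 36.7
tool_pos: [597.1, -68.6, 341.0]
tcp_rot: [-180.0, 0.2, 177.5]
ft_force: [0.1, 0.2, -1.5]
finger_gap: 31.9
```

```bash
python3 - <<'E'
from h import *
s=st(); ci,p,d=shot("wrist"); cv2.imwrite("pics/w25.png",p[150:350,200:460].repeat(3,0).repeat(3,1))
print(step(s,[482.5,309.8,262],190.3))
E
```

```text
t 36.7 pos [597.1 -68.6 341. ] rot [-180.     0.2  177.5] F [ 0.1  0.2 -1.5] gap 31.9 q [-11.   6.  77.  -0.  97. -99.]
([-0.1, 0.2, -12.8], [0.131, 0.3732, 0.0783])
```

View pics/w25.png

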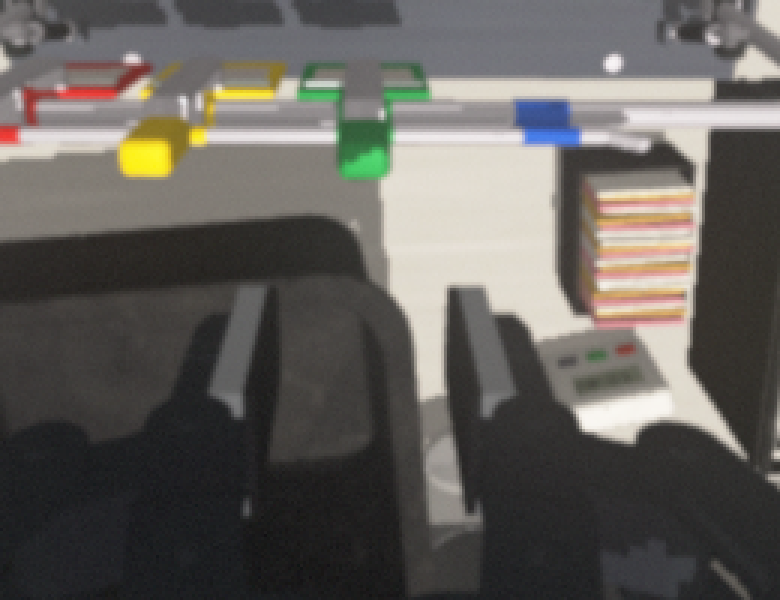

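Green hangs too. Blue next.

Call:
jog_arm --plan '[[[0,0,0],[0.014,0.042,0.005],-0.1],[[0,0,0],[0.029,0.084,0.015],0],[[0,0,-2],[0.044,0.126,0.025],0],[[0,0,-4],[0.059,0.168,0.035],0],[[0,0,-6],[0.074,0.21,0.045],0],[[0,0,-8],[0.089,0.251,0.055],0],[[0,0,-10],[0.104,0.293,0.065],0],[[0,0,-12],[0.118,0.335,0.075],0],[[0,0,-12.8],[0.131,0.3732,0.077],0],[[0,0,-12.8],[0.131,0.3732,0.077],0],[[0,0,-12.8],[0.131,0.3732,0.077],0]]'

```text
time: 38.12
tool_pos: [480.9, 309.4, 260.5]
tcp_rot: [-179.9, -0.1, -169.6]
ft_force: [0.2, -0.0, 0.5]
finger_gap: 42.7
```

```bash
python3 grip.py 482 310 w26
```

```text
t 38.12 pos [480.9 309.4 260.5] rot [-1.799e+02 -1.000e-01 -1.696e+02] F [ 0.2 -0.   0.5] gap 42.7 q [ 28.   3.  89.  -0.  88. -73.]
276 ((481.99139404296875, 310.3155822753906), (10.851953506469727, 15.666526794433594), 11.864505767822266) [[476.3 302.9 171.6]
 [487.1 317.6 177.8]]
```

View pics/w26.png

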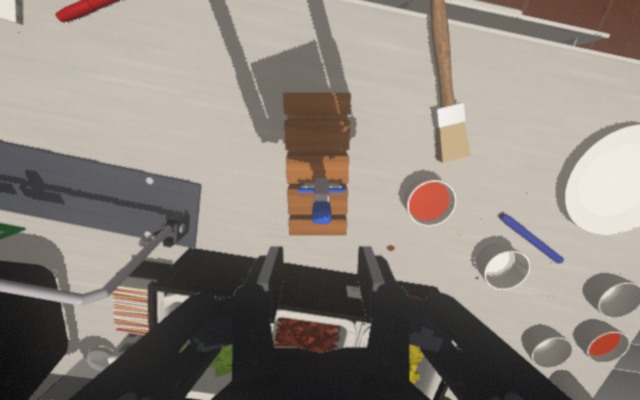

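Call:
jog_arm --plan '[[[0,0,0],[-0.0008,0.0006,0.03],0],[[0,0,0],[-0.0008,0.0006,0.06],0],[[0,0,0],[-0.0008,0.0006,0.093],0],[[0,0,0],[-0.0008,0.0006,0.093],0],[[0,0,0],[-0.0008,0.0006,0.093],-0.5],[[0,0,0],[-0.0008,0.0006,0.093],-1],[[0,0,0],[-0.0008,0.0006,0.093],-1],[[0,0,0],[-0.0008,0.0006,0.093],-1],[[0,0,0],[-0.0008,0.0006,0.081],-1],[[0,0,0],[-0.0008,0.0006,0.05],-1],[[0,0,0],[-0.0008,0.0006,0.02],-1],[[0,0,0],[-0.0008,0.0006,-0.01],-1]]'

```text
time: 39.67
tool_pos: [481.9, 310.8, 274.0]
tcp_rot: [180.0, 0.0, -169.6]
ft_force: [-0.1, -0.1, -1.2]
finger_gap: 14.5
```

Call:
jog_arm --plan '[[[0,0,0],[0,0,0],-1],[[0,0,0],[0,0,0],-1]]'

```text
time: 39.92
tool_pos: [481.8, 310.7, 271.7]
tcp_rot: [-180.0, -0.0, -169.6]
ft_force: [-0.7, 0.8, -1.3]
finger_gap: 14.5
```

```bash
python3 held.py blue w27 530,62.4,248,177.55
```

```text
t 39.92 pos [481.8 310.7 271.7] rot [-180.    -0.  -169.6] F [-0.7  0.8 -1.3] gap 14.5 q [ 28.   3.  88.   0.  89. -73.]
plate 203 [[-1.000e-01 -2.450e+01 -1.016e+02]
 [ 4.400e+00  5.100e+00 -9.710e+01]
 [ 1.020e+01  2.570e+01 -9.550e+01]]
grip 1114 [[ -7.5  -7.6 -18. ]
 [ -5.3  -0.9   3.2]
 [  3.2   5.9   6.2]]
530,62.4,248,177.55 ([-0.0, -0.0, 12.8], [-0.0028, -0.2529, 0.0237])
```

View pics/w27.png

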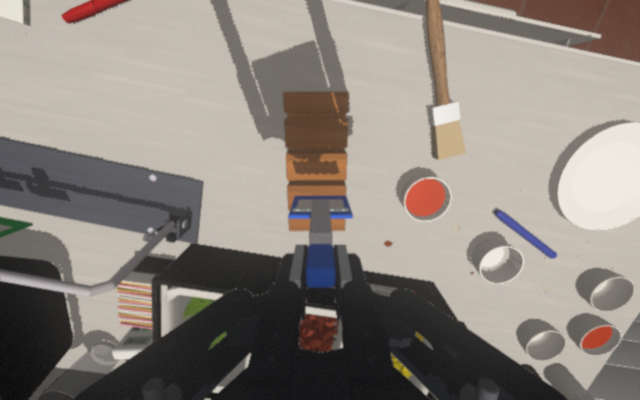

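Call:
jog_arm --plan '[[[0,0,0],[0,-0.03,0],-1],[[0,0,0],[0,-0.065,0],-1],[[0,0,2],[0,-0.1,0],-1],[[0,0,5],[-0.001,-0.14,0],-1],[[0,0,8],[-0.002,-0.18,0],-1],[[0,0,11],[-0.003,-0.22,0],-1],[[0,0,12.8],[-0.003,-0.2529,0],-1],[[0,0,12.8],[-0.003,-0.2529,0.012],-1],[[0,0,12.8],[-0.003,-0.2529,0.0235],-1],[[0,0,12.8],[-0.003,-0.2529,0.0235],-1]]'

```text
time: 41.22
tool_pos: [529.1, 63.5, 246.4]
tcp_rot: [180.0, -0.2, 177.6]
ft_force: [0.6, 0.5, -1.3]
finger_gap: 14.8
```

```bash
python3 held.py blue w28 600.8,62.4,248,177.55
```

```text
t 41.23 pos [529.1  63.5 246.4] rot [180.   -0.2 177.6] F [ 0.6  0.5 -1.3] gap 14.8 q [  1.  -3.  96.   0.  87. -86.]
plate 411 [[   3.   -26.8 -154.8]
 [   5.2   -6.9  -98.9]
 [   7.5   25.9  -95.5]]
grip 1103 [[ -7.1  -6.7 -18.3]
 [ -5.7   0.1   2.8]
 [  2.1   7.    6. ]]
600.8,62.4,248,177.55 ([0.0, -0.2, 0.1], [-0.0716, 0.0019, -0.0019])
```

Call:
jog_arm --plan '[[[0,0,0],[-0.018,0,-0.002],-1],[[0,0,0],[-0.036,0.001,-0.002],-1],[[0,0,0],[-0.054,0.0015,-0.002],-1],[[0,0,0],[-0.066,0.0019,-0.002],-1],[[0,0,0],[-0.0712,0.0019,-0.002],-1],[[0,0,0],[-0.0712,0.0019,-0.002],-1],[[0,0,0],[-0.0712,0.0019,0.005],-1],[[0,0,0],[-0.0712,0.0019,0.011],-1],[[0,0,0],[-0.0712,0.0019,0.017],-1],[[0,0,0],[-0.0712,0.0019,0.017],-1],[[0,0,0],[-0.0712,0.0019,0.017],-1]]'

```text
time: 42.65
tool_pos: [601.7, 61.4, 231.9]
tcp_rot: [-180.0, 0.0, 177.5]
ft_force: [0.4, 0.8, -1.0]
finger_gap: 14.8
```

```bash
python3 held.py blue w29; python3 - <<'E'
import cv2
p=cv2.imread("pics/w29.png"); cv2.imwrite("pics/w29c.png",p[150:350,200:460].repeat(3,0).repeat(3,1))
E
```

```text
t 42.65 pos [601.7  61.4 231.9] rot [-180.     0.   177.5] F [ 0.4  0.8 -1. ] gap 14.8 q [  1.   9.  86.  -0.  86. -87.]
plate 335 [[   3.4  -26.1 -154.2]
 [   5.5    0.5  -98.6]
 [   7.8   25.2  -95.5]]
grip 1064 [[ -7.1  -6.6 -18. ]
 [ -5.8   0.1   2.6]
 [  1.8   6.9   6.1]]
```

View pics/w29c.png

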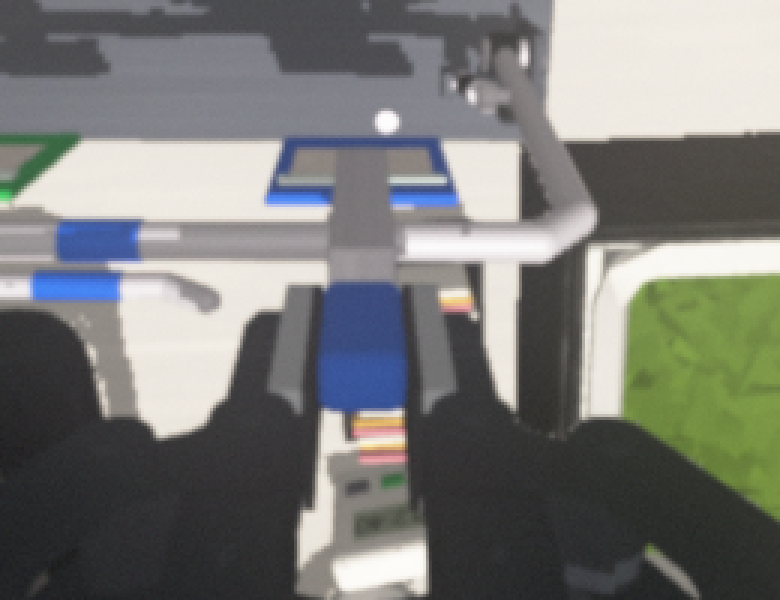

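Call:
jog_arm --plan '[[[0,0,0],[0,0,0.001],-1],[[0,0,0],[0,-0.01,0.001],-1],[[0,0,0],[0,-0.023,0.001],-1],[[0,0,0],[0,-0.038,0.001],-1],[[0,0,0],[0,-0.053,0.001],-1],[[0,0,0],[0,-0.065,0.001],-1],[[0,0,0],[0,-0.065,0.001],-1],[[0,0,0],[0,-0.065,0.0025],-1]]'

```text
time: 43.7
tool_pos: [599.1, -3.4, 229.4]
tcp_rot: [180.0, 0.0, 177.5]
ft_force: [-0.6, 1.0, -0.6]
finger_gap: 14.8
```

```bash
python3 held.py blue w30; python3 - <<'E'
import cv2
p=cv2.imread("pics/w30.png"); cv2.imwrite("pics/w30c.png",p[150:350,200:460].repeat(3,0).repeat(3,1))
E
```

```text
t 43.7 pos [599.1  -3.4 229.4] rot [180.    0.  177.5] F [-0.6  1.  -0.6] gap 14.8 q [ -5.   8.  87.   0.  85. -93.]
plate 385 [[   3.4  -26.2 -157.7]
 [   5.6   -3.7 -101.2]
 [   7.7   25.2  -95.8]]
grip 1067 [[ -7.1  -6.7 -18.4]
 [ -5.8   0.1   2.5]
 [  1.8   6.9   6.1]]
```

View pics/w30c.png

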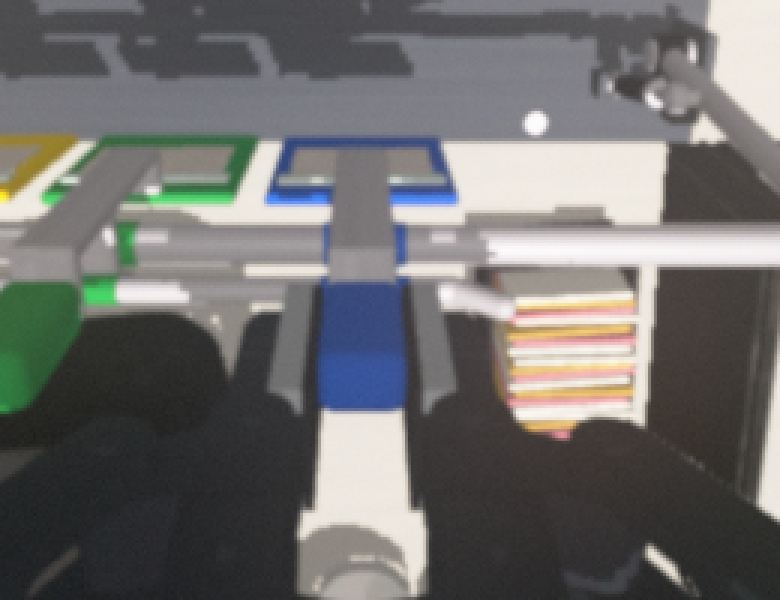

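Call:
jog_arm --plan '[[[0,0,0],[0,0,0.0012],-1],[[0,0,0],[0,0,0.0012],-0.8],[[0,0,0],[0,0,0.0012],-0.6],[[0,0,0],[0,0,0.0012],-0.4],[[0,0,0],[0,0,0.0012],-0.25],[[0,0,0],[0,0,0.0012],-0.25],[[0,0,0],[0,0,-0.02],-0.25],[[0,0,0],[0,0,-0.05],-0.25],[[0,0,0],[0,0,-0.09],-0.25],[[0,0,0],[0,0,-0.11],-0.25],[[0,0,0],[0.03,0,-0.11],-0.25],[[0,0,0],[0.06,0,-0.11],-0.25]]'

```text
time: 45.25
tool_pos: [538.4, -1.0, 338.7]
tcp_rot: [180.0, -0.0, 177.5]
ft_force: [0.1, 0.5, 0.5]
finger_gap: 31.9
```

Call:
jog_arm --plan '[[[0,0,0],[0.05,-0.03,-0.01],-0.5],[[0,0,0],[0.1,-0.06,-0.01],-1],[[0,0,0],[0.12,-0.1,-0.01],-1],[[0,0,0],[0.12,-0.14,-0.01],-1],[[0,0,0],[0.12,-0.14,-0.01],-1]]'

```text
time: 45.88
tool_pos: [412.4, -137.7, 348.7]
tcp_rot: [-180.0, -0.0, 177.3]
ft_force: [0.2, 0.9, 0.1]
finger_gap: -0.1
```

```bash
python3 - <<'E'
from h import *
s=st(); ci,p,d=shot("wrist"); cv2.imwrite("pics/w31.png",p)
ci,p,d=shot("scene"); c=p[150:330,270:470]; cv2.imwrite("pics/s31.png",cv2.resize(c,None,fx=4,fy=3.3,interpolation=cv2.INTER_CUBIC)); cv2.imwrite("pics/s31f.png",p); np.savez("s31.npz",p=p,w=cloud(ci,d))
ci,p,d=shot("top"); np.savez("t31.npz",p=p,w=cloud(ci,d)); cv2.imwrite("pics/t31.png",cv2.resize(p[150:280,280:480],None,fx=4,fy=4,interpolation=cv2.INTER_CUBIC))
E
```

```text
t 45.88 pos [ 412.4 -137.7  348.7] rot [-180.    -0.   177.3] F [0.2 0.9 0.1] gap -0.1 q [ -25.  -20.  100.   -0.  100. -113.]
```

View pics/s31.png

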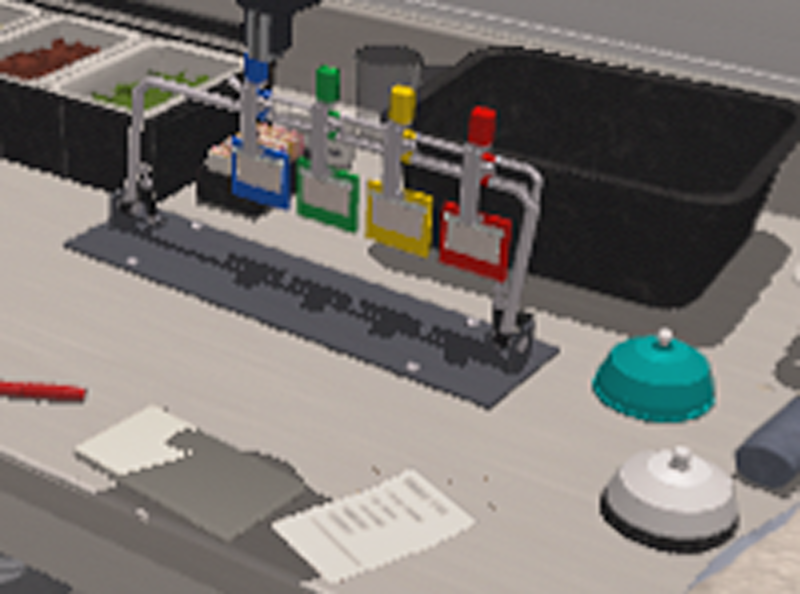

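View pics/w31.png

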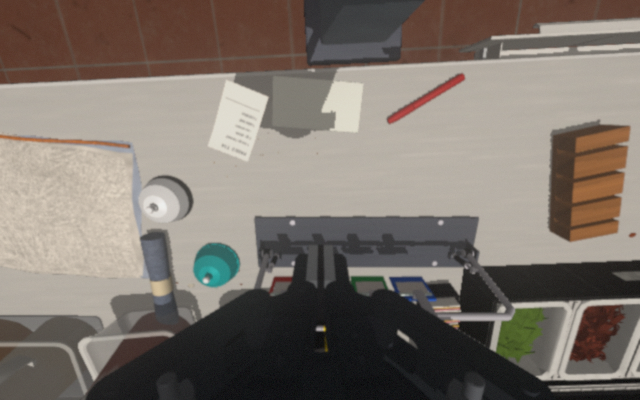

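View pics/t31.png

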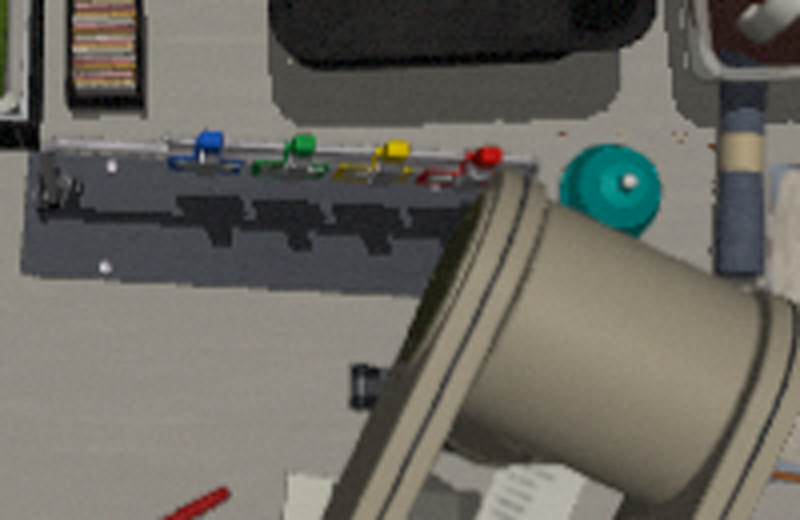

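```bash
python3 - <<'E'
from h import *
ci,p,d=shot("wrist"); print(ray(ci,[(152,206)],64).round(1)); w=cloud(ci,d); print(w[206,152].round(1))
s=st(); t=ray(ci,[(152,206)],64)[0]
print(step(s,[t[0]+5,t[1],220],177.5))
cv2.imwrite("pics/bell.png",cv2.resize(p[140:300,100:280],None,fx=4,fy=3.7,interpolation=cv2.INTER_CUBIC))
E
```

```text
[[ 465.5 -400.6   64. ]]
[ 469.6 -408.7   51.6]
t 46.08 pos [ 413.2 -135.   349. ] rot [180.   -0.  177.6] F [-0.2 -0.5  0.5] gap 0.1 q [ -25.  -20.  100.    0.  100. -112.]
([0.0, -0.0, 0.1], [-0.0685, -0.263, 0.1288])
```

View pics/bell.png

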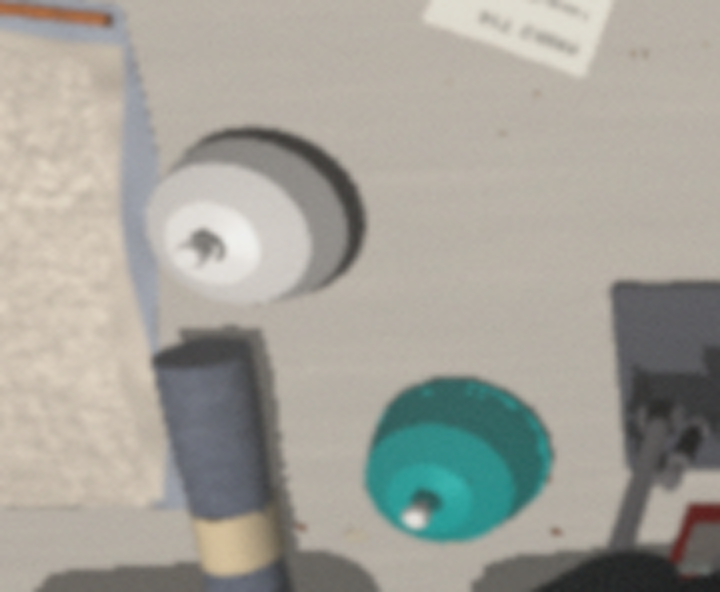

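Call:
jog_arm --plan '[[[0,0,0],[-0.013,-0.05,0],-1],[[0,0,0],[-0.026,-0.1,0.02],-1],[[0,0,0],[-0.04,-0.15,0.05],-1],[[0,0,0],[-0.053,-0.2,0.08],-1],[[0,0,0],[-0.066,-0.25,0.11],-1],[[0,0,0],[-0.0685,-0.263,0.1288],-1],[[0,0,0],[-0.0685,-0.263,0.1288],-1],[[0,0,0],[-0.0685,-0.263,0.1288],-1]]'

```text
time: 47.08
tool_pos: [471.2, -400.2, 221.9]
tcp_rot: [-180.0, 0.1, 177.6]
ft_force: [1.0, 0.1, 1.7]
finger_gap: 0.0
```

```bash
python3 - <<'E'
from h import *
s=st(); ci,p,d=shot("wrist"); cv2.imwrite("pics/w33.png",p); w=cloud(ci,d); np.savez("w33.npz",p=p,w=w)
E
```

```text
t 47.08 pos [ 471.2 -400.2  221.9] rot [-1.800e+02  1.000e-01  1.776e+02] F [1.  0.1 1.7] gap 0.0 q [ -45.   11.   84.    0.   85. -133.]
```

View pics/w33.png

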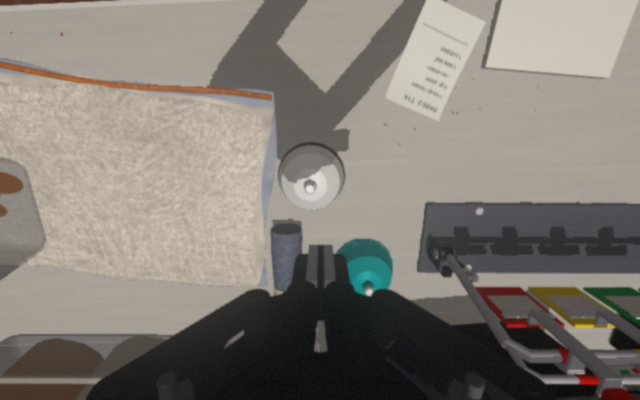

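```bash
python3 - <<'E'
from h import *
z=np.load("w33.npz");p=z['p'];w=z['w'];cv2.imwrite("pics/w33c.png",cv2.resize(p[130:220,265:360],None,fx=6,fy=6,interpolation=cv2.INTER_CUBIC))
m=(w[...,2]>57)&(w[...,2]<72); m[:150]=0;m[225:]=0;m[:,:280]=0;m[:,340:]=0
q=w[m]; print(len(q),q.mean(0).round(1),np.percentile(q,[3,97],0).round(1))
m2=(w[...,2]>12)&(w[...,2]<70); m2[:130]=0;m2[220:]=0;m2[:,:270]=0;m2[:,350:]=0
q=w[m2]; print(len(q),np.percentile(q,[2,98],0).round(1))
print(ray(camera_info("wrist"),[(310,187)],64).round(1))
s=st();
E
```

```text
88 [ 470.2 -411.6   61.8] [[ 465.7 -416.6   59.5]
 [ 475.2 -407.    63.6]]
3264 [[ 434.1 -445.4   15.3]
 [ 499.5 -376.6   61.1]]
[[ 468.4 -411.4   64. ]]
t 47.12 pos [ 471.3 -400.4  222.5] rot [-1.799e+02  1.000e-01  1.776e+02] F [0.5 0.4 0.6] gap 0.2 q [ -45.   11.   84.    0.   85. -133.]
```

View pics/w33c.png

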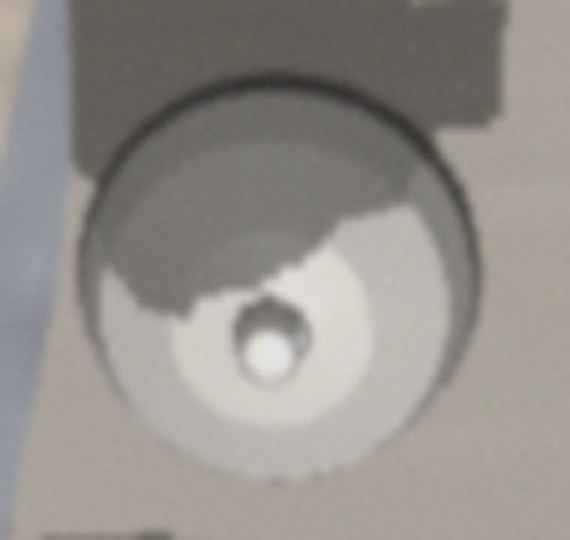

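```bash
python3 - <<'E'
from h import *
s=st(); print(step(s,[469.6,-411.4,95]),step(s,[469.6,-411.4,78]))
E
```

```text
t 47.12 pos [ 471.3 -400.4  222.5] rot [-1.799e+02  1.000e-01  1.776e+02] F [0.5 0.4 0.6] gap 0.2 q [ -45.   11.   84.    0.   85. -133.]
([0.0, 0.0, 0.0], [0.0015, -0.0108, 0.1275]) ([0.0, 0.0, 0.0], [0.0016, -0.0108, 0.1445])
```

Call:
jog_arm --plan '[[[0,0,0],[0.0015,-0.0108,0.03],-1],[[0,0,0],[0.0015,-0.0108,0.07],-1],[[0,0,0],[0.0015,-0.0108,0.105],-1],[[0,0,0],[0.0015,-0.0108,0.125],-1],[[0,0,0],[0.0015,-0.0108,0.125],-1],[[0,0,0],[0.0015,-0.0108,0.125],-1]]'

```text
time: 47.88
tool_pos: [469.4, -412.9, 97.8]
tcp_rot: [-179.9, 0.1, 177.6]
ft_force: [0.7, -0.3, 0.0]
finger_gap: -0.1
```

```bash
python3 - <<'E'
from h import *
s=st(); ci,p,d=shot("wrist"); cv2.imwrite("pics/w34.png",p[150:400,200:460].repeat(3,0)[:600].repeat(3,1))
E
```

```text
t 47.88 pos [ 469.4 -412.9   97.8] rot [-1.799e+02  1.000e-01  1.776e+02] F [ 0.7 -0.3  0. ] gap -0.1 q [ -46.   18.   90.   -0.   72. -134.]
```

View pics/w34.png

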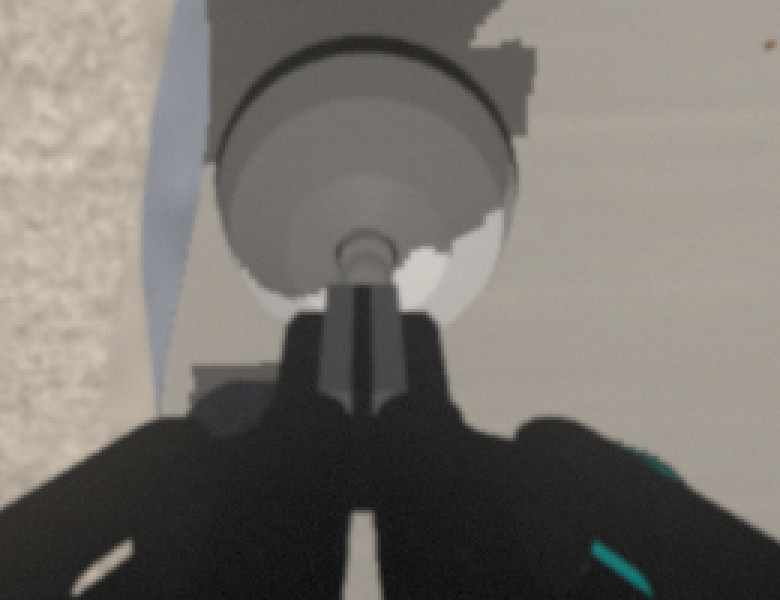

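Call:
jog_arm --plan '[[[0,0,0],[0,0.001,0.008],-1],[[0,0,0],[0,0.001,0.013],-1],[[0,0,0],[0,0.001,0.016],-1],[[0,0,0],[0,0.001,0.018],-1],[[0,0,0],[0,0.001,0.019],-1]]'

```text
time: 48.55
tool_pos: [468.3, -411.0, 76.9]
tcp_rot: [180.0, -0.0, 177.5]
ft_force: [-3.0, 3.0, 7.9]
finger_gap: -0.1
```

```bash
python3 -c "
from h import *
st()"
```

```text
t 48.55 pos [ 468.3 -411.    76.9] rot [180.   -0.  177.5] F [-3.   3.   7.9] gap -0.1 q [ -46.   19.   91.   -0.   71. -134.]
```

Call:
jog_arm --plan '[[[0,0,0],[0,0,0.001],-1],[[0,0,0],[0,0,0.002],-1],[[0,0,0],[0,0,0.002],-1]]'

```text
time: 48.92
tool_pos: [468.4, -411.2, 76.5]
tcp_rot: [-180.0, -0.0, 177.6]
ft_force: [-7.1, 7.2, 17.1]
finger_gap: 0.2
```

```bash
python3 - <<'E'
from h import *
s=st(); ci,p,d=shot("wrist"); cv2.imwrite("pics/w35.png",p[150:400,200:460].repeat(3,0)[:600].repeat(3,1))
E
```

```text
t 48.92 pos [ 468.4 -411.2   76.5] rot [-180.    -0.   177.6] F [-7.1  7.2 17.1] gap 0.2 q [ -46.   19.   91.   -0.   71. -134.]
```

View pics/w35.png

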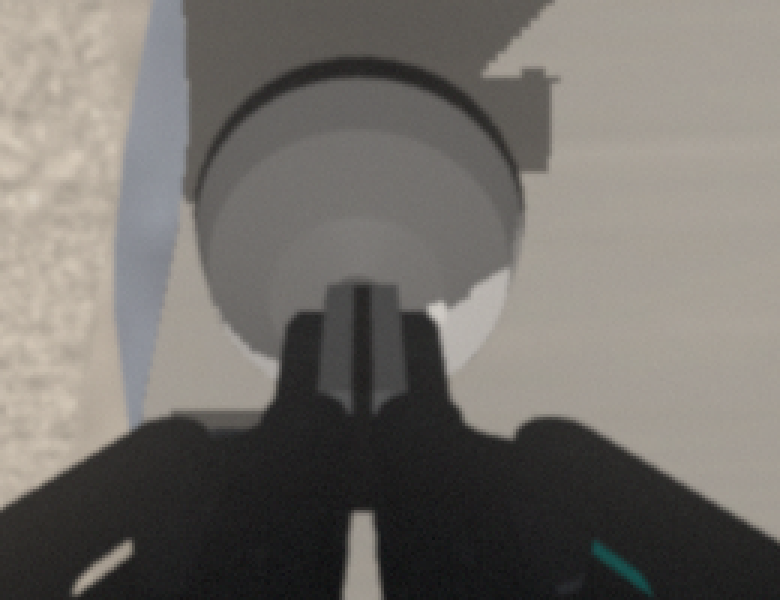

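Call:
jog_arm --plan '[[[0,0,0],[0,0,-0.01],-1],[[0,0,0],[0,0,-0.04],-1],[[0,0,0],[0,0,-0.09],-1],[[0,0,0],[0,0,-0.14],-1],[[0,0,0],[0.02,0,-0.19],-1],[[0,0,0],[0.06,0,-0.22],-1],[[0,0,0],[0.06,0,-0.22],-1],[[0,0,0],[0.06,0,-0.22],-1]]'

```text
time: 49.98
tool_pos: [408.5, -408.5, 294.0]
tcp_rot: [180.0, 0.0, 177.5]
ft_force: [0.7, 0.5, 0.1]
finger_gap: -0.5
```

```bash
python3 - <<'E'
from col import *
s=st()
h=np.array([581.5,-62.7]);ps=np.radians(-2.45);c_,s_=np.cos(ps),np.sin(ps)
off=dict(red=-135,yellow=-70,green=-5,blue=60)
ci,p,d=shot("scene"); w=cloud(ci,d); cv2.imwrite("pics/s36.png",cv2.resize(p[150:330,270:470],None,fx=4,fy=3.3,interpolation=cv2.INTER_CUBIC))
hsv=cv2.cvtColor(p,cv2.COLOR_BGR2HSV).astype(int);H,S=hsv[...,0],hsv[...,1]
m={'red':((H<8)|(H>172)),'yellow':(H>18)&(H<36),'green':(H>45)&(H<85),'blue':(H>100)&(H<125)}
for k,o in off.items():
    b=np.array([h[0]+c_*18-s_*o,h[1]+s_*18+c_*o,168.8]); r=w-b
    loc=np.stack([r[...,0]*c_+r[...,1]*s_,-r[...,0]*s_+r[...,1]*c_,r[...,2]],-1)
    mm=m[k]&(S>120)&(abs(loc[...,0])<25)&(abs(loc[...,1])<34)
    for n,a,bb in (("grip",36,64),("plate",-105,-30)):
        q=loc[mm&(loc[...,2]>a)&(loc[...,2]<bb)]; print(k,n,len(q),np.percentile(q,[5,50,95],0).round(1).tolist() if len(q) else '')
ci,p,d=shot("top"); w=cloud(ci,d); cv2.imwrite("pics/t36.png",cv2.resize(p[150:280,280:480],None,fx=4,fy=4,interpolation=cv2.INTER_CUBIC))
for n,(u,v) in dict(cup=(187,229),sach=(307,162)).items(): print(n,w[v,u].round(1))
E
```

```text
t 49.98 pos [ 408.5 -408.5  294. ] rot [180.    0.  177.5] F [0.7 0.5 0.1] gap -0.5 q [ -50.    3.   85.    0.   92. -138.]
red grip 65 [[-14.0, -9.6, 37.5], [-10.4, -4.3, 51.2], [-2.4, 4.7, 63.4]]
red plate 146 [[-1.6, -29.8, -98.6], [1.0, -9.3, -83.8], [4.3, 24.4, -38.9]]
yellow grip 61 [[-13.9, -10.1, 37.2], [-9.8, -4.6, 50.8], [-1.6, 3.3, 63.4]]
yellow plate 136 [[-2.2, -29.4, -97.7], [1.2, -10.5, -82.9], [4.1, 22.6, -38.1]]
green grip 57 [[-11.6, -10.1, 37.7], [-8.4, -5.3, 51.6], [-1.0, 2.9, 63.1]]
green plate 92 [[-2.2, -28.5, -96.6], [1.3, -11.1, -85.0], [4.2, 24.8, -38.8]]
blue grip 51 [[-12.6, -10.3, 38.5], [-8.9, -6.7, 51.5], [-1.7, 3.7, 63.4]]
blue plate 99 [[-0.6, -29.1, -99.0], [2.0, -6.8, -87.3], [5.5, 24.2, -39.1]]
cup [487.5 461.5  29.6]
sach [706.4  73.   62.7]
```

View pics/s36.png

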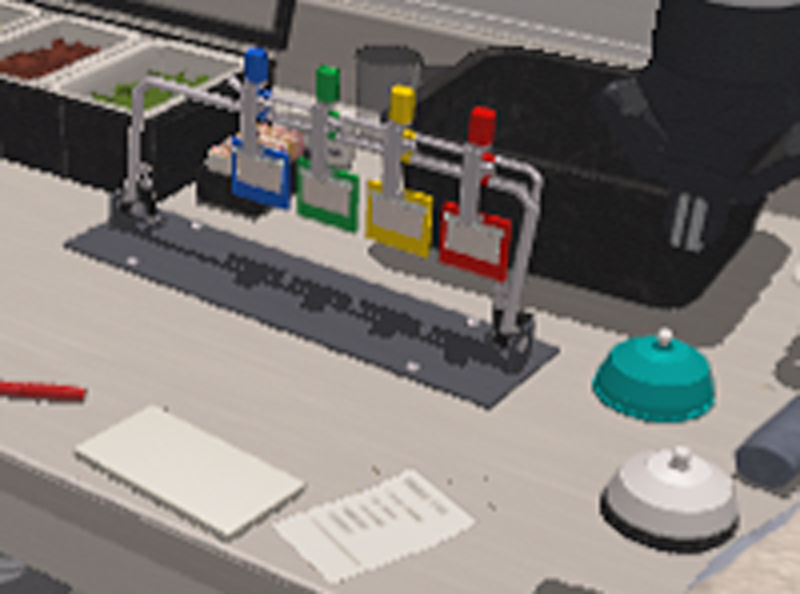

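View pics/t36.png

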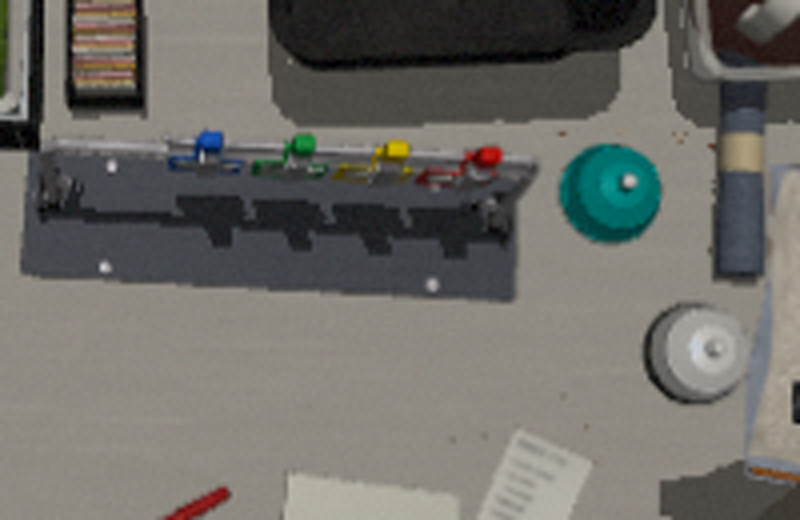

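```bash
python3 -c "
from h import *
print(hand_in()); st()"
```

```text
the job is handed in; nothing more can be done
None
the job is handed in; nothing more can be done
```

The job is handed in after about 50 s of robot time. I lifted the order rail until it stood open. Then I hooked the red, yellow, green and blue tags over the bare end, slid each under the keeper to its own band and released it. Last I pressed the chrome bell, which had been knocked aside since the start, so I located it again first. The turquoise one was left alone. `hand_in()` gave no verdict.

Last checks, from camera images and the wrist force reading:

- **Rail:** it stands open in the last pictures.
- **Tags:** all four hang upright and released. They are about 2–3 mm off their bands along the rail and at most about 7 mm across it, against the 12 mm limit. The across figure is uncertain, because the hook's offset from the grip was only estimated from images.
- **Bell:** I took it as rung because the fingertips went down about 4.5 mm and the force rose from 8 to 17 N at the stop; the plunger itself is not readable. The bell still stands upright.
- **Bystanders:** the sauce cup and sachet caddy depth readings are unchanged from the start.
- **Grip:** no slackening was noticed.
- **Arm:** it was clear of everything at hand-in, and no check failed.

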